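# Undo the swing bolt and open the filter pot

## Robot

A 6-joint arm with a two-finger parallel gripper is mounted at the origin on the work surface. World frame = base frame: x ahead of the robot, y to its left, z up, the work surface at z = 0. Lengths are in m, angles in rad, forces in N, time in s.
With the tool pointing down it reaches from about 0.325 to 0.9 m from the base axis. Payload 6.1 kg.
Tool frame: the origin (TCP) lies midway between the tips of the shut fingers; the grasp point (between the pads) lies 19 mm behind it; x points along the fingers, y is the direction in which the jaws open and shut, and the axes are right-handed (so a half turn about x gives the same grasp; the last joint's range is limited). The gripper opens to 85 mm and grips with 20 to 120 N. Pads are 22 mm wide; open, the fingers measure 114 mm over their backs; the gripper's body (76 mm by 85 mm) begins 54 mm behind the grasp point. The pads swing forward as they close: fully open they stand 13 mm farther back than shut.
Start: joints at [-1.283, 0.22, 1.526, -0, 1.395, -0.126], TCP at [0.251, -0.572, 0.231] pointing down, gripper open.
Joint ranges: [-2.98, 2.98], [-0.91, 2.08], [0.09, 2.57], [-1.24, 4.39], [0.2, 2.65], [-2.68, 2.68]. Speed limits (rad/s): [2.57, 2.57, 3.01, 3.14, 3.14, 3.14].

## Interface

Orientations are given as a unit quaternion [w, x, y, z].
In Python, from cell import robot gives the robot as it stands. The module is installed in compiled form; this text tells all that it offers.
- The arm moves only by the tool carry_out, never from a script. Its arguments are lists of equal length, an entry for each row: "delta_rot": the turn, a rotation vector about the tool's x, y, z in degrees, a list of three; "xyz": the shift along the tool's x, y, z in cm, a list of three; "fingers": the finger opening in cm, from 0 to 8.54. A call has 1 to 12 rows; each row shifts and turns the commanded pose from where the row before left it, along the tool's axes as they then stand; what a row does not reach is not made up. A row lasts 1/10 s, in which the tool goes at most 50 mm and 8.59 degrees, less where a joint would pass 70% of its speed; a pose out of reach is approached as far as the arm can. A call is refused whole if a number of a shift passes 5 or a number of a turn 8.59, either way. A call with a gripper value outside its range is refused whole. The fingers move at their own pace and stop on an object; "force" is the grip in N (left out, the last holds). Time passes only in rows, so rows that do not move let the fingers close. It gives the time, the measured TCP pose, the force and the opening at its end, in the units of the state.
- robot.sense(): the state, without advancing time (a new reading comes with each control period).
- robot.snapshot(name): name is "scene" or "top" or "wrist"; returns a dict with "image" (384x512x3 uint8, red, green, blue), "fx", "fy", "cx", "cy" (pixels), "k1" (the pictures are not rectified: a ray, as slopes to the right and down, at radius r is drawn at 1 + k1 r^2 times it, then the intrinsics apply), "extrinsics" (4x4, takes a point from world to camera coordinates). Camera axes: x right, y down, z forward; pixel columns grow to the right and rows downward; lengths in m; the calibration is good to about 2 mm. A picture is of the moment at which its call begins. There is no depth.
- robot.job_done(): hands the job in, once; it reports no verdict.
The state is a dict: "clock": time; "joints": joint angles; "qvel": joint speeds; "effort": joint torques, N m; "eef_pos": TCP position; "tool_rot": TCP orientation; "force": force on the tool from outside, world axes, zero at the start; "torque": the same for the moment, N m; "opening": opening from 0.0 (shut) to 1.0 (fully open).
Only numpy, scipy, OpenCV 4.12 (cv2) and the standard library are available. Lean on these libraries where they do the work, as an engineer would, in place of code of your own. Each camera call takes 0.05 s, during which the arm holds its last target.

## Task

Open the small air-filter pot: back its wing nut off just far enough for the hinged bolt to come freely out of the slotted lug and no further, so that it stays low on its thread (some three quarters of a turn; it differs with how tight it was done up). If the bolt still wedges on the lug, do not wrench it: ease it back upright and loosen a little more. Swing the bolt gently out and down past 60 degrees, then lift the lid at least half-way to upright and leave both there; leave the sleeves and the brush alone.

Things in the scene. Friction and masses are not known exactly. Their poses are not given: they have to be found in the camera images.
- filter_pot: steel pot 110 mm across, lid top 131 mm over the bench, fixed on a 150 mm square plate. Origin: centre of its underside, on the bench; its -x is the way the lug and the swing bolt face, x and y level. Air stubs on its +y and +x sides reach 92 mm from its axis.
- wing_nut: brass wing nut; origin at the centre of its underside; z along the bolt (up), y along the wings. Wings: 66 mm tip to tip, 9 mm thick, flat upright tips, 14 to 38 mm above this point; hub 28 mm across. The bolt's end stands 32 mm above the lug between the wings. Right-hand thread: anticlockwise from above loosens, two starts, the nut rises 6 mm a turn. Starts tight: this point its rubber-faced washer squeezed by 0.3 to 2.1 mm below the lug's top. It takes 0.2 to 0.5 N m.
- bolt_pivot (a point): centre of the swing bolt's eye pin, 84 mm from the pot's axis on its -x side, 45 mm over the bench; level pin along y; z along the bolt, turning with it. Bolt 14 mm thick, 121 mm long from here. The lug's top lies 89 mm above this point: upright, the nut's underside is clear by its z here less 89 mm. The lug reaches 28 mm outward of the bolt, so the bolt swings past its edge only with the nut some millimetres clear; with less, the nut wedges on the lug, felt as growing drag.
- swing_bolt (a joint): swing of the bolt (rad): 0 upright in the lug's slot, growing as it swings out, away from the pot and down (1.57 = level, stop at 1.62). Its pin is stiff: 3 N at the nut moves it and it stays where it is left.
- lug_end (a point): middle of the outer top edge of the lid's lug, 112 mm from the pot's axis and 134 mm over the bench when shut. The lug is 44 mm wide (y) and 14 mm thick, this point on its top; it reaches 49 mm out from the lid's rim, with a 17 mm slot, open at this end, for the bolt. Same axes as the pot when shut, turning with the lid.
- lid_hinge (a point): middle of the lid's hinge pin, 72 mm from the pot's axis on its +x side, 126 mm over the bench; the level pin runs along the pot's y. Lid 126 mm across, 0.45 kg.
- lid (a joint): opening of the lid (rad): 0 shut, 0.78 half-way, 1.57 upright; the lug side rises. Its hinge is stiff: about 5 N at the lug lifts it and it stays where it is left.
- sleeve_upright: black corrugated plastic sleeve standing on end, 46 mm across, 106 mm high; origin: centre of its foot
- sleeve_lying: black corrugated plastic sleeve lying down, 46 mm across, 106 mm long along its x; origin: under its middle, on the bench
- brush: cleaning brush, 170 mm long along its x, lying on the bench; origin: under its middle

How it is judged:
On the way, in this order (a step that is already met when the one before it is completed fails the run):
1. the wing nut is backed off: its underside stands at least 1 mm above the lug's top while the bolt still stands in the slot (z of wing_nut in the frame of bolt_pivot above 0.09 m and value of joint swing_bolt below 0.15 rad), for 0.1 s.
2. the bolt is swung out of the lug and well down (60 degrees or more) (value of joint swing_bolt above 1 rad), for 0.2 s.
3. the lid is lifted at least half-way to upright (value of joint lid above 0.75 rad), for 0.2 s.
At the end, for the whole second after the job is handed in: Bolt swung out by at least 0.95 rad (54 degrees), lid open by at least 0.72 rad (41 degrees), both at rest, and the nut's underside no more than 5.2 mm above where the lug's top was, measured along the bolt (value of joint swing_bolt above 0.95 rad and value of joint lid above 0.72 rad and z of wing_nut in the frame of bolt_pivot below 0.0942 m and velocity of joint lid between -0.1 and 0.1 rad/s and velocity of joint swing_bolt between -0.1 and 0.1 rad/s); the robot touches nothing.
It fails at once if bolt wrenched: pulled out (0.03 rad or more) while the wedged nut presses on the lug with more than 25 N (contact force between wing_nut and lid above 25 N and value of joint swing_bolt above 0.03 rad).
It fails at once if the nut is run more than 5.2 mm up from the lug towards the end of the thread (z of wing_nut in the frame of bolt_pivot above 0.0942 m).
It fails at once if the bolt is flung (faster than 4 rad/s) (velocity of joint swing_bolt above 4 rad/s).
It fails at once if a sleeve or the brush is moved by more than 25 mm (distance of any of sleeve_upright, sleeve_lying, brush from where it was at the start of the episode above 0.025 m).
It also fails if it takes over 72 s, if anything falls off the work surface, if the arm or the gripper's body presses on something with over 40 N, if the wrist force passes 120 N, or if a joint passes its speed limit or range.

## Working session

There is one attempt and no reset: what is moved stays moved. The work goes in short steps, Python scripts to look and compute and a tool call to move; the robot and the scene stay as the last step left them, time stands still between calls to the robot, and variables do not carry over. Pictures are saved under pics/ and viewed, and the job is handed in when it is done.

Besides the shell and the picture viewer there is one more tool, called after "Emit:" by a JSON object that holds its "op" and its "data", one argument or row to a line. carry_out: Moves the arm, as the interface text tells. Its arguments: {"type":"object","properties":{"delta_rot":{"type":"array"},"xyz":{"type":"array"},"fingers":{"type":"array"},"force":{"type":"number"}},"required":["delta_rot","xyz","fingers"]}

```bash
mkdir -p pics; ls
python3 - <<'E'
from cell import robot
import cv2,numpy as np
print(robot.sense())
for n in ["scene","top"]:
    s=robot.snapshot(n); cv2.imwrite(f"pics/{n}0.png",s["image"][:,:,::-1])
    np.savez(f"pics/{n}0.npz",**s)
    print(n,s["fx"],s["cx"],s["cy"],s["k1"],np.round(s["extrinsics"],4).tolist())
E
```

```text
pics
{'clock': 0.0, 'joints': array([-1.28307405e+00,  2.21225115e-01,  1.52764970e+00, -1.14911836e-05,
        1.39473733e+00, -1.26111557e-01]), 'qvel': array([-0.00034771, -0.00141143,  0.00067037,  0.00042902,  0.00117786,
       -0.00166466]), 'effort': array([-4.56890175e-04, -4.96907794e+01, -3.89389193e+01, -1.13983808e-04,
        1.10507326e-02,  2.21475062e-05]), 'eef_pos': array([ 0.2511311 , -0.57163266,  0.23017948]), 'tool_rot': array([-0.14455982, -0.69196134, -0.14598251,  0.69208458]), 'force': array([ 0.54372273, -0.174452  , -0.13751543]), 'torque': array([-0.03569358,  0.02258643,  0.05006939]), 'opening': 0.9989209633648806}
scene 375.30684486464537 254.34931110861928 195.26110879561327 -0.03681047513793437 [[0.7157, 0.6984, 0.0073, -0.503], [0.4236, -0.4258, -0.7995, -0.1587], [-0.5553, 0.5753, -0.6006, 1.0632], [0.0, 0.0, 0.0, 1.0]]
top 357.0280615913585 255.4388918493755 189.3796540460469 0.01616599234541669 [[-0.004, -0.9998, 0.0169, 0.0966], [-0.9938, 0.0021, -0.1108, 0.6023], [0.1107, -0.0173, -0.9937, 0.6886], [0.0, 0.0, 0.0, 1.0]]
```

View pics/scene0.png

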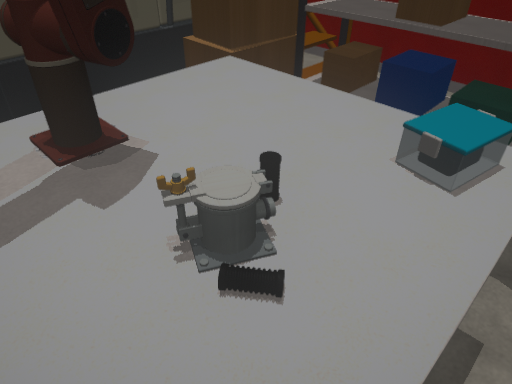

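View pics/top0.png

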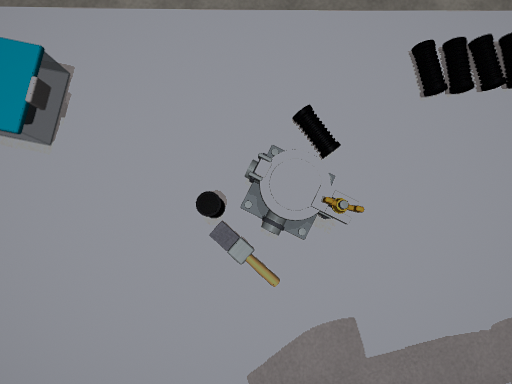

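Top view: pot at about (296,183), lug pointing right and slightly down to the nut at (343,205). The upright sleeve is at (210,204), the lying one at (316,131), and the brush at (245,255). I'll enlarge for detail.

```bash
cat > h.py <<'E'
import numpy as np,cv2
def load(n): return dict(np.load(f"pics/{n}.npz"))
def ray(s,u,v):
    K=np.array([[s["fx"],0,s["cx"]],[0,s["fy"],s["cy"]],[0,0,1.]])
    p=cv2.undistortPoints(np.array([[[u,v]]],float),K,np.array([float(s["k1"]),0,0,0,0]))[0,0]
    E=s["extrinsics"];R=E[:3,:3]
    return -R.T@E[:3,3], R.T@np.array([p[0],p[1],1.])
def plane(s,u,v,z):
    o,d=ray(s,u,v); return o+d*(z-o[2])/d[2]
def proj(s,P):
    E=s["extrinsics"]; K=np.array([[s["fx"],0,s["cx"]],[0,s["fy"],s["cy"]],[0,0,1.]])
    return cv2.projectPoints(np.atleast_2d(np.asarray(P,float)),cv2.Rodrigues(E[:3,:3])[0],E[:3,3],K,np.array([float(s["k1"]),0,0,0,0]))[0][:,0]
def tri(s1,p1,s2,p2):
    o1,d1=ray(s1,*p1);o2,d2=ray(s2,*p2)
    t=np.linalg.lstsq(np.c_[d1,-d2],o2-o1,rcond=None)[0]
    a=o1+d1*t[0];b=o2+d2*t[1]; return (a+b)/2,np.linalg.norm(a-b)
E
python3 - <<'E'
from h import *
s=load("top0");im=s["image"][:,:,::-1]
cv2.imwrite("pics/topc.png",cv2.resize(im[130:250,230:380],None,fx=5,fy=5,interpolation=cv2.INTER_CUBIC))
s=load("scene0");im=s["image"][:,:,::-1]
cv2.imwrite("pics/scc.png",cv2.resize(im[145:275,145:295],None,fx=4.5,fy=4.5,interpolation=cv2.INTER_CUBIC))
E
```

```text
(no output)
```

View pics/topc.png

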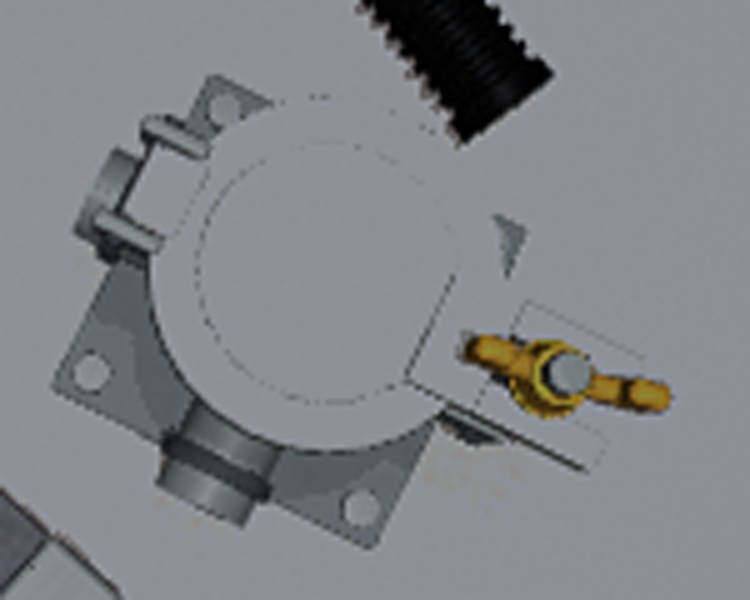

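View pics/scc.png

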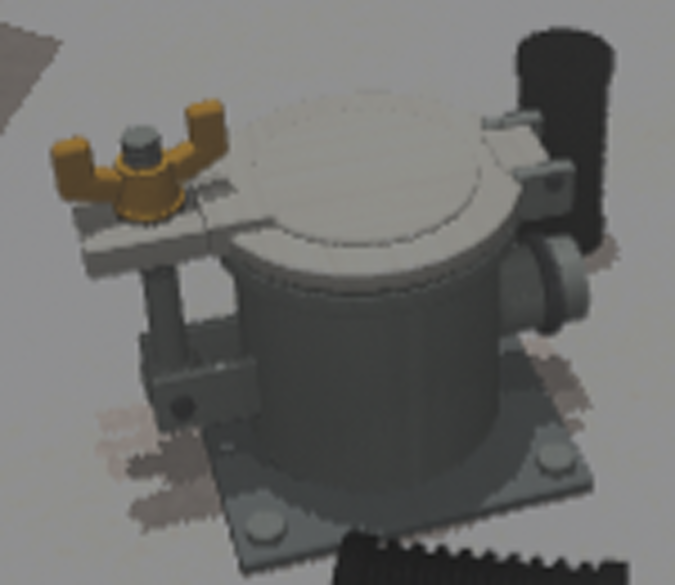

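Run:
```python
from h import *
t=load("top0");c=load("scene0")
T=lambda x,y:((x+.5)/5-.5+230,(y+.5)/5-.5+130)
C=lambda x,y:((x+.5)/4.5-.5+145,(y+.5)/4.5-.5+145)
tip=tri(t,T(571,373),c,C(141,131));print("tip",tip)
print("tip plane",plane(t,*T(571,373),.166),plane(c,*C(141,131),.166))
# plate corners at z ~0.008?
print("corners",[plane(t,*T(*p),.008).round(4) for p in [(53,390),(374,549),(214,74),(526,232)]])
print("corners c",[plane(c,*C(*p),.008).round(4) for p in [(245,573),(592,487)]])
# lid circle centre
print("lid", plane(t,*T(330,271),.131))
print("lug",[plane(t,*T(*p),.134).round(4) for p in [(585,470),(646,358),(405,380),(455,275)]])
w1=tri(t,T(478,347),c,C(70,152));w2=tri(t,T(655,397),c,C(207,112))
print("w alt",tri(t,T(478,347),c,C(207,108)),tri(t,T(655,397),c,C(70,145)))
a=plane(t,*T(478,347),.170);b=plane(t,*T(655,397),.170);print(a,b,np.linalg.norm(a-b),np.degrees(np.arctan2(*(b-a)[1::-1])))
```

```text
tip (array([ 0.56323226, -0.04636561,  0.16939291]), np.float64(0.001672789954182667))
tip plane [ 0.56296681 -0.04795394  0.166     ] [ 0.55947146 -0.04306062  0.166     ]
corners [array([0.5674, 0.1261, 0.008 ]), array([ 0.5014, -0.0062,  0.008 ]), array([0.7012, 0.0579, 0.008 ]), array([ 0.6333, -0.0729,  0.008 ])]
corners c [array([ 0.637 , -0.0728,  0.008 ]), array([0.7028, 0.0584, 0.008 ])]
lid [0.60132488 0.02614792 0.131     ]
lug [array([ 0.5317, -0.0602,  0.134 ]), array([ 0.5703, -0.0827,  0.134 ]), array([0.5629, 0.0012, 0.134 ]), array([ 0.5995, -0.017 ,  0.134 ])]
w alt (array([ 0.57031355, -0.01809205,  0.16961247]), np.float64(0.0032258508209546954)) (array([ 0.555431  , -0.07234774,  0.17199883]), np.float64(0.0025791972786148747))
[ 0.57126802 -0.01671961  0.17      ] [ 0.55479514 -0.0740628   0.17      ] 0.05966235912869234 -106.02767540998255
```

```bash
cat >> h.py <<'E'
from scipy.spatial.transform import Rotation as Ro
def rot(q): return Ro.from_quat(np.r_[q[1:],q[0]])
E
python3 - <<'E'
from h import *
from cell import robot
s=robot.sense();R=rot(s["tool_rot"]).as_matrix();print(R.round(3));print(np.degrees(np.arctan2(R[1,1],R[0,1])))
# brass mask check wings, principal axis
t=load("top0");hsv=cv2.cvtColor(t["image"],cv2.COLOR_RGB2HSV)
m=cv2.inRange(hsv,(12,130,60),(30,255,255));m[:, :320]=0;m[:,370:]=0;m[:190]=0;m[225:]=0
ys,xs=np.nonzero(m);print(len(xs),xs.min(),xs.max(),ys.min(),ys.max())
print(cv2.fitLine(np.c_[xs,ys].astype(np.float32),cv2.DIST_L2,0,.01,.01).ravel(), cv2.minAreaRect(np.c_[xs,ys].astype(np.float32)))
c=load("scene0");print([proj(c,p).round(1).tolist() for p in [(.563,-.048,.166),(.563,-.0475,.134)]],[proj(t,p).round(1).tolist() for p in [(.563,-.048,.166)]])
E
```

```text
[[-0.001  0.402 -0.916]
 [ 0.002 -0.916 -0.402]
 [-1.    -0.002 -0.   ]]
-66.28988902428551
227 325 363 197 213
[9.6685547e-01 2.5532433e-01 3.4147137e+02 2.0528635e+02] ((343.86468505859375, 205.75880432128906), (38.80842971801758, 15.185907363891602), 4.39870548248291)
[[[174.8, 175.7]], [[177.3, 191.1]]] [[[343.8, 204.2]]]
```

Emit:
{"op": "carry_out", "data": {
  "delta_rot": [
    [7.84,0,0],
    [7.84,0,0],
    [7.84,0,0],
    [7.84,0,0],
    [7.84,0,0],
    [0,0,0],
    [0,0,0],
    [0,0,0],
    [0,0,0],
    [0,0,0],
    [0,0,0],
    [0,0,0]
  ],
  "xyz": [
    [0,0,0],
    [0,0,0],
    [0,0,0],
    [0,0,0],
    [0,0,0],
    [0,-4.2,-1.15],
    [0,-4.2,-1.15],
    [0,-4.2,-1.15],
    [0,-4.2,-1.15],
    [0,-4.2,-1.15],
    [0,-4.2,-1.15],
    [0,-4.2,-1.15]
  ],
  "fingers": [8.54,8.54,8.54,8.54,8.54,8.54,8.54,8.54,8.54,8.54,8.54,8.54],
  "force": 60
}}

```text
clock: 1.3
eef_pos: [0.4078, -0.3086, 0.231]
tool_rot: [0.096, -0.701, 0.095, 0.701]
force: [0.4, 0.9, -0.0]
opening: 1.001
```

Emit:
{"op": "carry_out", "data": {
  "delta_rot": [
    [0,0,0],
    [0,0,0],
    [0,0,0],
    [0,0,0],
    [0,0,0],
    [0,0,0],
    [0,0,0],
    [0,0,0],
    [0,0,0],
    [0,0,0]
  ],
  "xyz": [
    [0,-4.2,-1.15],
    [0,-4.2,-1.15],
    [0,-4.2,-1.15],
    [0,-4.2,-1.15],
    [0,-4.2,-1.15],
    [0,-4.2,-1.15],
    [0,-2.8,-0.8],
    [0,0,0],
    [0,0,0],
    [0,0,0]
  ],
  "fingers": [8.54,8.54,8.54,8.54,8.54,8.54,8.54,8.54,8.54,8.54]
}}

```text
clock: 2.3
eef_pos: [0.5558, -0.0619, 0.231]
tool_rot: [0.095, -0.7, 0.096, 0.701]
force: [-0.0, 0.1, 0.2]
opening: 0.998
```

```bash
cat >> h.py <<'E'
def st():
    from cell import robot
    s=robot.sense();R=rot(s["tool_rot"]).as_matrix()
    print("t",round(s["clock"],2),"pos",s["eef_pos"].round(4),"yaw_y",np.degrees(np.arctan2(R[1,1],R[0,1])).round(2),"x",R[:,0].round(3),"j",s["joints"].round(3),"F",s["force"].round(2),"T",s["torque"].round(3),"op",round(s["opening"],3))
    return s,R
def snap(n,name):
    from cell import robot
    s=robot.snapshot(n);cv2.imwrite(f"pics/{name}.png",s["image"][:,:,::-1]);np.savez(f"pics/{name}.npz",**s);return s
E
python3 - <<'E'
from h import *
st();s=snap("wrist","w1");print(s["extrinsics"].round(3))
print(proj(s,[(.563,-.048,.166)]),proj(s,[(.6012,.0262,.131)]))
E
```

```text
t 2.3 pos [ 0.5558 -0.0619  0.231 ] yaw_y -105.53 x [-0.001 -0.    -1.   ] j [-0.252  0.065  1.7   -0.     1.378  1.59 ] F [-0.05  0.09  0.24] T [ 0.025 -0.044  0.014] op 0.998
[[-0.268 -0.964  0.001  0.089]
 [-0.926  0.258  0.276  0.495]
 [-0.266  0.073 -0.961  0.53 ]
 [ 0.     0.     0.     1.   ]]
[[233.73746333 197.75317753]] [[142.85792153 167.12128493]]
```

View pics/w1.png

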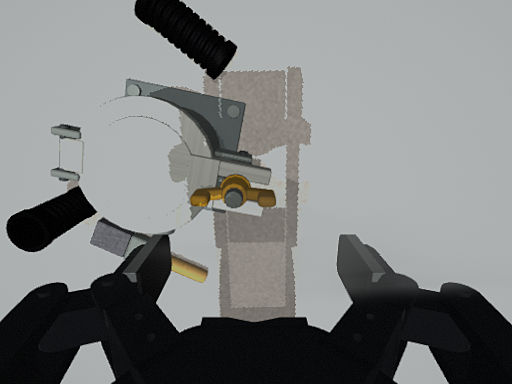

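Bolt tip at (233,198) agrees with the predicted (234,198). The wings run level in the image, from (192,199) to (274,199), so they line up with the jaws. I'll centre over them and descend.

Emit:
{"op": "carry_out", "data": {
  "delta_rot": [
    [0,0,0],
    [0,0,0],
    [0,0,0],
    [0,0,0],
    [0,0,0],
    [0,0,0],
    [0,0,0]
  ],
  "xyz": [
    [0,-1.53,-0.32],
    [0,0,0],
    [2,0,0],
    [2,0,0],
    [1,0,0],
    [0,0,0],
    [0,0,0]
  ],
  "fingers": [8.54,8.54,8.54,8.54,8.54,8.54,8.54]
}}

```text
clock: 3.05
eef_pos: [0.5638, -0.0474, 0.1819]
tool_rot: [-0.095, 0.701, -0.095, -0.701]
force: [0.5, 0.1, 0.3]
opening: 1.0
```

Run:
```python
from h import *
st();s=snap("wrist","w2")
print(proj(s,[(.563,-.048,.166)]))
```

```text
t 3.05 pos [ 0.5638 -0.0474  0.1819] yaw_y -105.5 x [ 0. -0. -1.] j [-0.223  0.12   1.735 -0.     1.286  1.618] F [0.52 0.15 0.32] T [-0.033  0.031  0.01 ] op 1.0
[[254.96630136 228.51207271]]
```

View pics/w2.png

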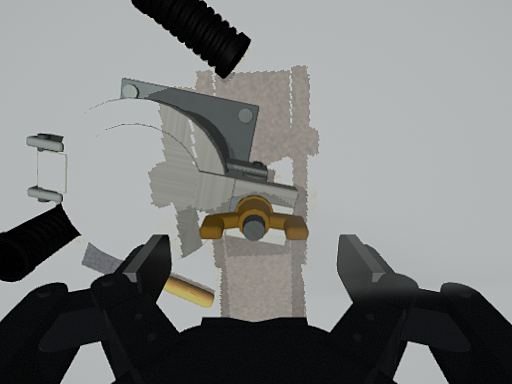

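The bolt tip at (254,229) is midway between the fingers. Next: descend and grip.

Emit:
{"op": "carry_out", "data": {
  "delta_rot": [
    [0,0,0],
    [0,0,0],
    [0,0,0],
    [0,0,0],
    [0,0,0],
    [0,0,0],
    [0,0,0],
    [0,0,0],
    [0,0,0],
    [0,0,0]
  ],
  "xyz": [
    [2,0,0],
    [2,0,0],
    [0.2,0,0],
    [0,0,0],
    [0,0,0],
    [0,0,0],
    [0,0,0],
    [0,0,0],
    [0,0,0],
    [0,0,0]
  ],
  "fingers": [8.54,8.54,8.54,7.4,7.0,6.5,6.0,6.0,6.0,6.0],
  "force": 50
}}

```text
clock: 4.1
eef_pos: [0.5647, -0.0475, 0.1414]
tool_rot: [-0.095, 0.702, -0.095, -0.7]
force: [-1.5, 0.0, 5.1]
opening: 0.755
```

Run:
```python
from h import *
st();s=snap("wrist","w3")
```

```text
t 4.1 pos [ 0.5647 -0.0475  0.1414] yaw_y -105.49 x [ 0.003 -0.001 -1.   ] j [-0.223  0.161  1.77  -0.     1.208  1.618] F [-1.48  0.01  5.09] T [ 0.013  0.247 -0.029] op 0.755
```

View pics/w3.png

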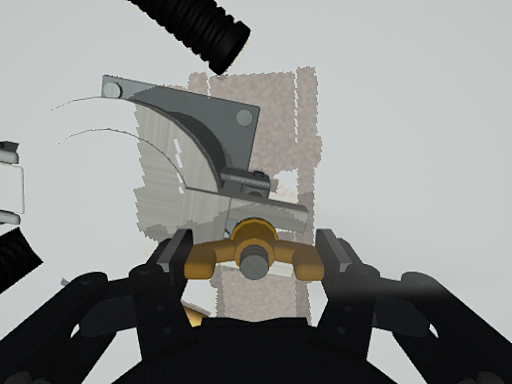

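Emit:
{"op": "carry_out", "data": {
  "delta_rot": [
    [-5,0,0],
    [-5,0,0]
  ],
  "xyz": [
    [-0.008,0,0],
    [-0.008,0,0]
  ],
  "fingers": [6,6]
}}

```text
clock: 4.35
eef_pos: [0.5648, -0.047, 0.1415]
tool_rot: [-0.033, 0.707, -0.033, -0.705]
force: [-0.4, 2.5, 3.9]
opening: 0.759
```

```bash
python3 -c "from h import *;st()"
```

```text
t 4.35 pos [ 0.5648 -0.047   0.1415] yaw_y -95.35 x [ 0.003  0.    -1.   ] j [-2.230e-01  1.610e-01  1.770e+00  1.000e-03  1.208e+00  1.441e+00] F [-0.38  2.55  3.95] T [ 0.421  0.095 -0.435] op 0.759
```

Emit:
{"op": "carry_out", "data": {
  "delta_rot": [
    [-5,0,0],
    [-5,0,0]
  ],
  "xyz": [
    [-0.008,0,0],
    [-0.008,0,0]
  ],
  "fingers": [6,6]
}}

```text
clock: 4.55
eef_pos: [0.5648, -0.0466, 0.1415]
tool_rot: [0.028, 0.708, 0.029, -0.705]
force: [-0.4, 3.7, 4.1]
opening: 0.76
```

```bash
python3 -c "from h import *;st()"
```

```text
t 4.55 pos [ 0.5648 -0.0466  0.1415] yaw_y -85.34 x [ 0.003  0.001 -1.   ] j [-0.223  0.161  1.77   0.002  1.208  1.266] F [-0.44  3.67  4.15] T [ 0.715  0.055 -0.438] op 0.76
```

Emit:
{"op": "carry_out", "data": {
  "delta_rot": [
    [-5,0,0],
    [-5,0,0]
  ],
  "xyz": [
    [-0.008,0,0],
    [-0.008,0,0]
  ],
  "fingers": [6,6]
}}

```text
clock: 4.75
eef_pos: [0.5646, -0.0462, 0.1416]
tool_rot: [0.09, 0.702, 0.091, -0.7]
force: [-1.2, 4.8, 4.7]
opening: 0.763
```

```bash
python3 -c "from h import *;st();snap('wrist','w4')"
```

```text
t 4.75 pos [ 0.5646 -0.0462  0.1416] yaw_y -75.32 x [ 0.003  0.002 -1.   ] j [-0.222  0.161  1.77   0.003  1.209  1.091] F [-1.21  4.83  4.73] T [ 0.926  0.161 -0.38 ] op 0.763
```

View pics/w4.png

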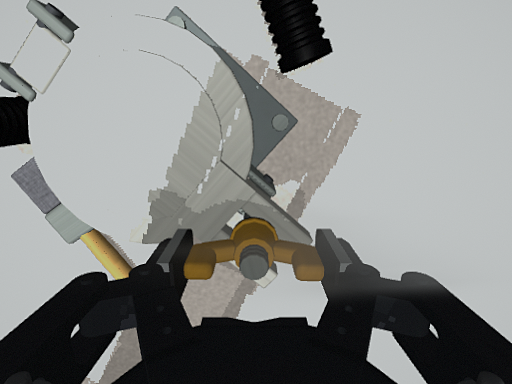

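The nut turns with the jaws, and torque is about 0.4 N m. The side force shows the grip axis is about 2.5 mm off the bolt axis along tool z, so I'll turn about the bolt axis instead.

Emit:
{"op": "carry_out", "data": {
  "delta_rot": [
    [-5,0,0],
    [-5,0,0],
    [-5,0,0],
    [-5,0,0]
  ],
  "xyz": [
    [-0.008,-0.05,-0.01],
    [-0.008,-0.05,-0.01],
    [-0.008,-0.04,0],
    [-0.008,-0.022,0]
  ],
  "fingers": [6,6,6,6]
}}

```text
clock: 5.2
eef_pos: [0.5641, -0.0452, 0.1417]
tool_rot: [0.21, 0.676, 0.21, -0.674]
force: [-0.1, 3.3, 5.0]
opening: 0.76
```

```bash
python3 -c "from h import *;st()"
```

```text
t 5.2 pos [ 0.5641 -0.0452  0.1417] yaw_y -55.41 x [ 0.002  0.001 -1.   ] j [-2.200e-01  1.600e-01  1.771e+00  1.000e-03  1.209e+00  7.470e-01] F [-0.07  3.33  4.97] T [ 0.531  0.171 -0.339] op 0.76
```

Emit:
{"op": "carry_out", "data": {
  "delta_rot": [
    [-5,0,0],
    [-5,0,0],
    [-5,0,0],
    [-5,0,0]
  ],
  "xyz": [
    [-0.008,-0.022,0],
    [-0.008,-0.022,0],
    [-0.008,-0.022,0],
    [-0.008,-0.022,0]
  ],
  "fingers": [6,6,6,6]
}}

```text
clock: 5.6
eef_pos: [0.5634, -0.0445, 0.1418]
tool_rot: [0.324, 0.629, 0.324, -0.628]
force: [0.1, 2.6, 3.2]
opening: 0.76
```

```bash
python3 -c "from h import *;st()"
```

```text
t 5.6 pos [ 0.5634 -0.0445  0.1418] yaw_y -35.4 x [ 0.002  0.001 -1.   ] j [-2.190e-01  1.580e-01  1.773e+00  1.000e-03  1.209e+00  3.980e-01] F [0.09 2.57 3.18] T [ 0.597  0.098 -0.233] op 0.76
```

Emit:
{"op": "carry_out", "data": {
  "delta_rot": [
    [-5,0,0],
    [-5,0,0]
  ],
  "xyz": [
    [-0.008,-0.022,0],
    [-0.008,-0.022,0]
  ],
  "fingers": [6,6]
}}

```text
clock: 5.8
eef_pos: [0.5629, -0.0443, 0.1418]
tool_rot: [0.378, 0.598, 0.378, -0.597]
force: [-0.2, 2.9, 3.1]
opening: 0.758
```

```bash
python3 -c "from h import *;st()"
```

```text
t 5.8 pos [ 0.5629 -0.0443  0.1418] yaw_y -25.4 x [ 0.002  0.001 -1.   ] j [-2.190e-01  1.570e-01  1.774e+00  1.000e-03  1.209e+00  2.240e-01] F [-0.23  2.86  3.11] T [ 0.579  0.142 -0.236] op 0.758
```

Emit:
{"op": "carry_out", "data": {
  "delta_rot": [
    [-5,0,0],
    [-5,0,0]
  ],
  "xyz": [
    [-0.008,-0.022,0],
    [-0.008,-0.022,0]
  ],
  "fingers": [6,6]
}}

```text
clock: 6.0
eef_pos: [0.5624, -0.0441, 0.1419]
tool_rot: [0.429, 0.563, 0.428, -0.562]
force: [-0.5, 2.9, 3.6]
opening: 0.762
```

```bash
python3 -c "from h import *;st()"
```

```text
t 6.0 pos [ 0.5624 -0.0441  0.1419] yaw_y -15.39 x [ 0.002  0.001 -1.   ] j [-2.190e-01  1.560e-01  1.775e+00  1.000e-03  1.210e+00  5.000e-02] F [-0.55  2.86  3.6 ] T [ 0.631  0.159 -0.203] op 0.762
```

Emit:
{"op": "carry_out", "data": {
  "delta_rot": [
    [-5,0,0],
    [-5,0,0]
  ],
  "xyz": [
    [-0.008,-0.022,0],
    [-0.008,-0.022,0]
  ],
  "fingers": [6,6]
}}

```text
clock: 6.2
eef_pos: [0.5619, -0.044, 0.1421]
tool_rot: [0.476, 0.523, 0.476, -0.522]
force: [-1.3, 3.5, 3.4]
opening: 0.758
```

```bash
python3 -c "from h import *;st()"
```

```text
t 6.2 pos [ 0.5619 -0.044   0.1421] yaw_y -5.39 x [ 0.001  0.001 -1.   ] j [-2.190e-01  1.550e-01  1.776e+00  1.000e-03  1.210e+00 -1.250e-01] F [-1.29  3.55  3.41] T [ 0.58   0.217 -0.197] op 0.758
```

Emit:
{"op": "carry_out", "data": {
  "delta_rot": [
    [-5,0,0],
    [-5,0,0]
  ],
  "xyz": [
    [-0.008,-0.022,0],
    [-0.008,-0.022,0]
  ],
  "fingers": [6,6]
}}

```text
clock: 6.4
eef_pos: [0.5614, -0.044, 0.1423]
tool_rot: [0.52, 0.48, 0.52, -0.479]
force: [-1.7, 3.1, 3.8]
opening: 0.759
```

```bash
python3 -c "from h import *;st()"
```

```text
t 6.4 pos [ 0.5614 -0.044   0.1423] yaw_y 4.61 x [ 0.001  0.001 -1.   ] j [-2.190e-01  1.540e-01  1.777e+00  1.000e-03  1.210e+00 -3.000e-01] F [-1.68  3.15  3.81] T [ 0.482  0.214 -0.17 ] op 0.759
```

Emit:
{"op": "carry_out", "data": {
  "delta_rot": [
    [-5,0,0],
    [-5,0,0]
  ],
  "xyz": [
    [-0.008,-0.022,0],
    [-0.008,-0.022,0]
  ],
  "fingers": [6,6]
}}

```text
clock: 6.6
eef_pos: [0.5609, -0.0441, 0.1424]
tool_rot: [0.56, 0.433, 0.559, -0.432]
force: [-1.6, 2.7, 4.9]
opening: 0.762
```

```bash
python3 -c "from h import *;st()"
```

```text
t 6.6 pos [ 0.5609 -0.0441  0.1424] yaw_y 14.61 x [ 0.001  0.001 -1.   ] j [-2.190e-01  1.520e-01  1.778e+00  1.000e-03  1.211e+00 -4.740e-01] F [-1.63  2.69  4.95] T [ 0.506  0.322 -0.154] op 0.762
```

Emit:
{"op": "carry_out", "data": {
  "delta_rot": [
    [-5,0,0],
    [-5,0,0]
  ],
  "xyz": [
    [-0.008,-0.022,0],
    [-0.008,-0.022,0]
  ],
  "fingers": [6,6]
}}

```text
clock: 6.8
eef_pos: [0.5604, -0.0443, 0.1425]
tool_rot: [0.595, 0.382, 0.595, -0.382]
force: [-2.2, 3.1, 4.9]
opening: 0.757
```

```bash
python3 -c "from h import *;st()"
```

```text
t 6.8 pos [ 0.5604 -0.0443  0.1425] yaw_y 24.61 x [ 0.001  0.001 -1.   ] j [-2.200e-01  1.510e-01  1.779e+00  1.000e-03  1.211e+00 -6.490e-01] F [-2.16  3.11  4.94] T [ 0.478  0.341 -0.178] op 0.757
```

Emit:
{"op": "carry_out", "data": {
  "delta_rot": [
    [-5,0,0],
    [-5,0,0]
  ],
  "xyz": [
    [-0.008,-0.022,0],
    [-0.008,-0.022,0]
  ],
  "fingers": [6,6]
}}

```text
clock: 7.0
eef_pos: [0.56, -0.0445, 0.1427]
tool_rot: [0.626, 0.329, 0.626, -0.328]
force: [-2.4, 2.1, 2.9]
opening: 0.762
```

```bash
python3 -c "from h import *;st()"
```

```text
t 7.0 pos [ 0.56   -0.0445  0.1427] yaw_y 34.61 x [ 0.001  0.    -1.   ] j [-2.200e-01  1.500e-01  1.780e+00  1.000e-03  1.211e+00 -8.240e-01] F [-2.37  2.14  2.94] T [ 0.449  0.363 -0.142] op 0.762
```

Emit:
{"op": "carry_out", "data": {
  "delta_rot": [
    [-5,0,0],
    [-5,0,0]
  ],
  "xyz": [
    [-0.008,-0.022,0],
    [-0.008,-0.022,0]
  ],
  "fingers": [6,6]
}}

```text
clock: 7.2
eef_pos: [0.5596, -0.0448, 0.1429]
tool_rot: [0.653, 0.273, 0.652, -0.273]
force: [-2.8, 3.2, 5.1]
opening: 0.759
```

```bash
python3 -c "from h import *;st()"
```

```text
t 7.2 pos [ 0.5596 -0.0448  0.1429] yaw_y 44.61 x [ 0.001  0.    -1.   ] j [-2.210e-01  1.490e-01  1.780e+00  1.000e-03  1.212e+00 -1.000e+00] F [-2.78  3.21  5.1 ] T [ 0.481  0.413 -0.137] op 0.759
```

Emit:
{"op": "carry_out", "data": {
  "delta_rot": [
    [-5,0,0],
    [-5,0,0]
  ],
  "xyz": [
    [-0.008,-0.022,0],
    [-0.008,-0.022,0]
  ],
  "fingers": [6,6]
}}

```text
clock: 7.4
eef_pos: [0.5593, -0.0452, 0.143]
tool_rot: [0.674, 0.215, 0.673, -0.215]
force: [-3.3, 2.1, 4.3]
opening: 0.761
```

```bash
python3 -c "from h import *;st()"
```

```text
t 7.4 pos [ 0.5593 -0.0452  0.143 ] yaw_y 54.61 x [ 0.001  0.    -1.   ] j [-2.220e-01  1.480e-01  1.781e+00  1.000e-03  1.212e+00 -1.175e+00] F [-3.31  2.12  4.34] T [ 0.374  0.434 -0.156] op 0.761
```

Emit:
{"op": "carry_out", "data": {
  "delta_rot": [
    [-5,0,0],
    [-5,0,0]
  ],
  "xyz": [
    [-0.008,-0.022,0],
    [-0.008,-0.022,0]
  ],
  "fingers": [6,6]
}}

```text
clock: 7.6
eef_pos: [0.559, -0.0457, 0.1432]
tool_rot: [0.69, 0.156, 0.69, -0.155]
force: [-3.5, 2.8, 4.4]
opening: 0.756
```

```bash
python3 -c "from h import *;st()"
```

```text
t 7.6 pos [ 0.559  -0.0457  0.1432] yaw_y 64.61 x [ 0.001  0.    -1.   ] j [-0.222  0.148  1.781  0.     1.212 -1.35 ] F [-3.49  2.82  4.36] T [ 0.348  0.439 -0.151] op 0.756
```

Emit:
{"op": "carry_out", "data": {
  "delta_rot": [
    [-5,0,0],
    [-5,0,0]
  ],
  "xyz": [
    [-0.008,-0.022,0],
    [-0.008,-0.022,0]
  ],
  "fingers": [6,6]
}}

```text
clock: 7.8
eef_pos: [0.5588, -0.0461, 0.1434]
tool_rot: [0.701, 0.095, 0.701, -0.095]
force: [-1.9, 1.8, 3.7]
opening: 0.757
```

```bash
python3 -c "from h import *;st();snap('wrist','w5');snap('scene','s5')"
```

```text
t 7.8 pos [ 0.5588 -0.0461  0.1434] yaw_y 74.61 x [ 0.  0. -1.] j [-0.223  0.147  1.782  0.     1.212 -1.525] F [-1.9   1.81  3.75] T [ 0.328  0.508 -0.148] op 0.757
```

View pics/w5.png

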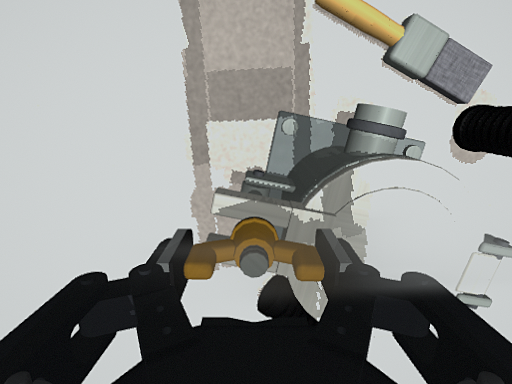

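View pics/s5.png

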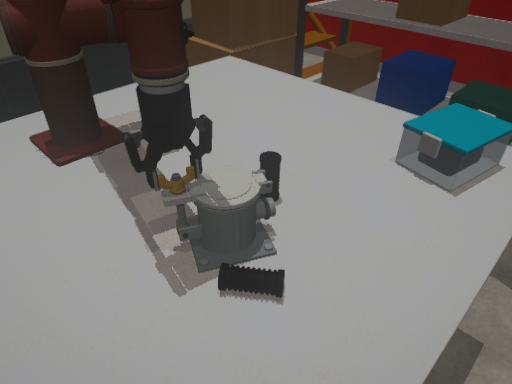

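Torque fell steadily until about 115° and then levelled at about 0.15. So the squeeze was about 1.9 mm, and now at 180° the nut is about 1 mm clear. I'll turn another 60°, then regrasp.

Emit:
{"op": "carry_out", "data": {
  "delta_rot": [
    [-5,0,0],
    [-5,0,0],
    [-5,0,0],
    [-5,0,0],
    [-5,0,0],
    [-5,0,0],
    [-5,0,0],
    [-5,0,0],
    [-5,0,0],
    [-5,0,0],
    [-5,0,0],
    [-5,0,0]
  ],
  "xyz": [
    [-0.008,-0.022,0],
    [-0.008,-0.022,0],
    [-0.008,-0.022,0],
    [-0.008,-0.022,0],
    [-0.008,-0.022,0],
    [-0.008,-0.022,0],
    [-0.008,-0.022,0],
    [-0.008,-0.022,0],
    [-0.008,-0.022,0],
    [-0.008,-0.022,0],
    [-0.008,-0.022,0],
    [-0.008,-0.022,0]
  ],
  "fingers": [6,6,6,6,6,6,6,6,6,6,6,6]
}}

```text
clock: 9.1
eef_pos: [0.5595, -0.049, 0.1444]
tool_rot: [0.655, -0.268, 0.654, 0.267]
force: [-3.3, -0.0, 5.7]
opening: 0.76
```

```bash
python3 -c "from h import *;st()"
```

```text
t 9.1 pos [ 0.5595 -0.049   0.1444] yaw_y 134.5 x [ 0.001 -0.001 -1.   ] j [-0.228  0.148  1.779 -0.     1.214 -2.575] F [-3.28 -0.04  5.69] T [ 0.191  0.546 -0.166] op 0.76
```

Emit:
{"op": "carry_out", "data": {
  "delta_rot": [
    [0,0,0],
    [0,0,0],
    [0,0,0],
    [0,0,0],
    [0,0,0],
    [0,0,0]
  ],
  "xyz": [
    [0,0,0],
    [0,0,0],
    [0,0,0],
    [0,0,0],
    [0,0,0.22],
    [0,0,0]
  ],
  "fingers": [7.0,7.5,8.0,8.54,8.54,8.54]
}}

```text
clock: 9.7
eef_pos: [0.5609, -0.047, 0.1431]
tool_rot: [0.655, -0.268, 0.654, 0.268]
force: [-0.7, 0.3, 0.1]
opening: 0.994
```

```bash
python3 -c "from h import *;st();s=snap('wrist','w6');snap('scene','s6')"
```

```text
t 9.7 pos [ 0.5609 -0.047   0.1431] yaw_y 134.49 x [ 0.  0. -1.] j [-0.224  0.153  1.776  0.     1.213 -2.571] F [-0.74  0.25  0.13] T [0.007 0.07  0.009] op 0.994
```

View pics/w6.png

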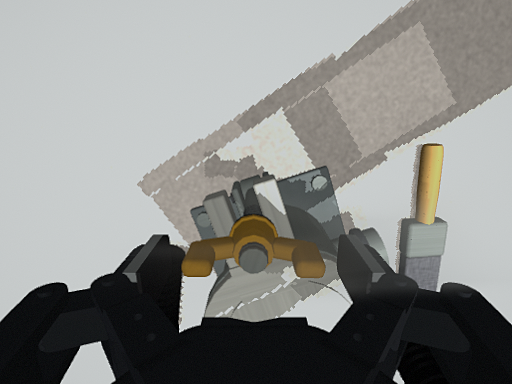

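Emit:
{"op": "carry_out", "data": {
  "delta_rot": [
    [7.5,0,0],
    [7.5,0,0],
    [7.5,0,0],
    [7.5,0,0],
    [7.5,0,0],
    [7.5,0,0],
    [7.5,0,0],
    [7.5,0,0],
    [7.5,0,0],
    [7.5,0,0],
    [7.5,0,0],
    [7.5,0,0]
  ],
  "xyz": [
    [0,0,0],
    [0,0,0],
    [0,0,0],
    [0,0,0],
    [0,0,0],
    [0,0,0],
    [0,0,0],
    [0,0,0],
    [0,0,0],
    [0,0,0],
    [0,0,0],
    [0,0,0]
  ],
  "fingers": [8.54,8.54,8.54,8.54,8.54,8.54,8.54,8.54,8.54,8.54,8.54,8.54]
}}

```text
clock: 11.0
eef_pos: [0.5608, -0.0472, 0.1431]
tool_rot: [0.651, 0.275, 0.651, -0.275]
force: [-0.1, -0.1, 0.7]
opening: 0.998
```

Emit:
{"op": "carry_out", "data": {
  "delta_rot": [
    [7.5,0,0],
    [7.5,0,0],
    [7.5,0,0],
    [7.5,0,0],
    [7.5,0,0],
    [7.5,0,0],
    [7.5,0,0],
    [7.5,0,0],
    [7.5,0,0],
    [7.5,0,0],
    [7.5,0,0],
    [7.5,0,0]
  ],
  "xyz": [
    [0,0,0],
    [0,0,0],
    [0,0,0],
    [0,0,0],
    [0,0,0],
    [0,0,0],
    [0,0,0],
    [0,0,0],
    [0,0,0],
    [0,0,0],
    [0,0,0],
    [0,0,0]
  ],
  "fingers": [8.54,8.54,8.54,8.54,8.54,8.54,8.54,8.54,8.54,8.54,8.54,8.54]
}}

```text
clock: 12.2
eef_pos: [0.5607, -0.0472, 0.1431]
tool_rot: [-0.266, -0.655, -0.266, 0.655]
force: [1.1, 0.3, -0.3]
opening: 1.002
```

```bash
python3 -c "from h import *;st();s=snap('wrist','w7');print(proj(s,[(.562,-.047,.166)]))"
```

```text
t 12.2 pos [ 0.5607 -0.0472  0.1431] yaw_y -45.81 x [-0.  0. -1.] j [-0.224  0.153  1.776  0.     1.213  0.575] F [ 1.14  0.35 -0.25] T [-0.022  0.03   0.021] op 1.002
[[255.79094471 258.83174024]]
```

View pics/w7.png

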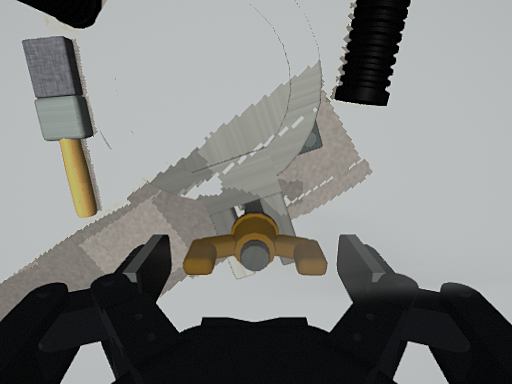

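The nut is centred between the jaws at (256,256). About 2 mm clear now. I'll regrip and turn another 120°, to 360° in total, which should leave about 4 mm clearance.

Emit:
{"op": "carry_out", "data": {
  "delta_rot": [
    [0,0,0],
    [0,0,0],
    [0,0,0],
    [0,0,0],
    [0,0,0],
    [0,0,0],
    [0,0,0],
    [0,0,0]
  ],
  "xyz": [
    [0,0.06,-0.06],
    [0,0,0],
    [0,0,0],
    [0,0,0],
    [0,0,0],
    [0,0,0],
    [0,0,0],
    [0,0,0]
  ],
  "fingers": [8.54,8.0,7.4,7.0,6.5,6.0,6.0,6.0]
}}

```text
clock: 13.05
eef_pos: [0.5615, -0.0471, 0.1435]
tool_rot: [-0.268, -0.654, -0.268, 0.654]
force: [-3.0, 0.6, 6.4]
opening: 0.762
```

```bash
python3 -c "from h import *;st()"
```

```text
t 13.05 pos [ 0.5615 -0.0471  0.1435] yaw_y -45.48 x [-0.  0. -1.] j [-0.224  0.154  1.774  0.     1.214  0.57 ] F [-3.    0.61  6.44] T [0.229 0.622 0.045] op 0.762
```

Emit:
{"op": "carry_out", "data": {
  "delta_rot": [
    [-5,0,0],
    [-5,0,0],
    [-5,0,0],
    [-5,0,0],
    [-5,0,0],
    [-5,0,0],
    [-5,0,0],
    [-5,0,0]
  ],
  "xyz": [
    [-0.008,0,0],
    [-0.008,0,0],
    [-0.008,0,0],
    [-0.008,0,0],
    [-0.008,0,0],
    [-0.008,0,0],
    [-0.008,0,0],
    [-0.008,0,0]
  ],
  "fingers": [6,6,6,6,6,6,6,6]
}}

```text
clock: 13.85
eef_pos: [0.5617, -0.0472, 0.1442]
tool_rot: [0.476, 0.523, 0.476, -0.522]
force: [-1.6, 1.3, 5.0]
opening: 0.76
```

```bash
python3 -c "from h import *;st()"
```

```text
t 13.85 pos [ 0.5617 -0.0472  0.1442] yaw_y -5.3 x [ 0.  0. -1.] j [-0.224  0.153  1.773  0.     1.215 -0.131] F [-1.59  1.26  4.99] T [ 0.184  0.42  -0.179] op 0.76
```

Emit:
{"op": "carry_out", "data": {
  "delta_rot": [
    [-5,0,0],
    [-5,0,0],
    [-5,0,0],
    [-5,0,0],
    [-5,0,0],
    [-5,0,0],
    [-5,0,0],
    [-5,0,0]
  ],
  "xyz": [
    [-0.008,0,0],
    [-0.008,0,0],
    [-0.008,0,0],
    [-0.008,0,0],
    [-0.008,0,0],
    [-0.008,0,0],
    [-0.008,0,0],
    [-0.008,0,0]
  ],
  "fingers": [6,6,6,6,6,6,6,6]
}}

```text
clock: 14.65
eef_pos: [0.5618, -0.0471, 0.1449]
tool_rot: [0.627, 0.328, 0.626, -0.328]
force: [-1.1, 2.1, 4.8]
opening: 0.76
```

```bash
python3 -c "from h import *;st();snap('scene','s8');snap('wrist','w8')"
```

```text
t 14.65 pos [ 0.5618 -0.0471  0.1449] yaw_y 34.7 x [ 0.001  0.    -1.   ] j [-0.224  0.153  1.772  0.     1.216 -0.829] F [-1.13  2.13  4.79] T [ 0.226  0.401 -0.15 ] op 0.76
```

View pics/w8.png

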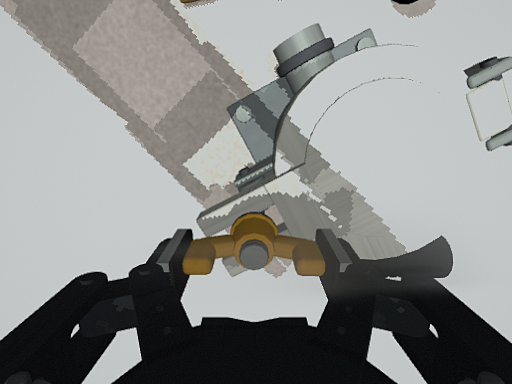

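Emit:
{"op": "carry_out", "data": {
  "delta_rot": [
    [-5,0,0],
    [-5,0,0],
    [-5,0,0],
    [-5,0,0],
    [-5,0,0],
    [-5,0,0],
    [-5,0,0],
    [0,0,0]
  ],
  "xyz": [
    [-0.008,0,0],
    [-0.008,0,0],
    [-0.008,0,0],
    [-0.008,0,0],
    [-0.008,0,0],
    [-0.008,0,0],
    [-0.008,0,0],
    [0,0,0]
  ],
  "fingers": [6,6,6,6,6,6,6,6]
}}

```text
clock: 15.55
eef_pos: [0.5619, -0.047, 0.1455]
tool_rot: [0.696, 0.126, 0.696, -0.126]
force: [-2.0, 1.7, 5.1]
opening: 0.758
```

Run:
```python
from h import *
s,R=st();snap('scene','s9')
d=np.array([-.448,-.894,0]);z=np.array([0,0,1.])
th=0.02;ax=np.cross(z,d)  # rotation taking z toward d
P=np.array([.5617,-.0471,.045])
print("axis tool",R.T@ax,"lever tool",(R.T@(s["eef_pos"]-P)),"d tool",R.T@d)
im=load('s9')["image"][:,:,::-1];cv2.imwrite("pics/s9c.png",cv2.resize(im[130:270,120:300],None,fx=4,fy=4,interpolation=cv2.INTER_CUBIC))
```

```text
t 15.55 pos [ 0.5619 -0.047   0.1455] yaw_y 69.53 x [ 0.001  0.    -1.   ] j [-0.224  0.152  1.772  0.     1.217 -1.437] F [-1.97  1.68  5.1 ] T [0.354 0.27  0.147] op 0.758
axis tool [ 6.69833424e-04 -1.07039036e-01  9.94224419e-01] lever tool [-0.100463    0.00020462  0.00026299] d tool [-6.31265122e-04 -9.94224490e-01 -1.07038618e-01]
```

View pics/s9c.png

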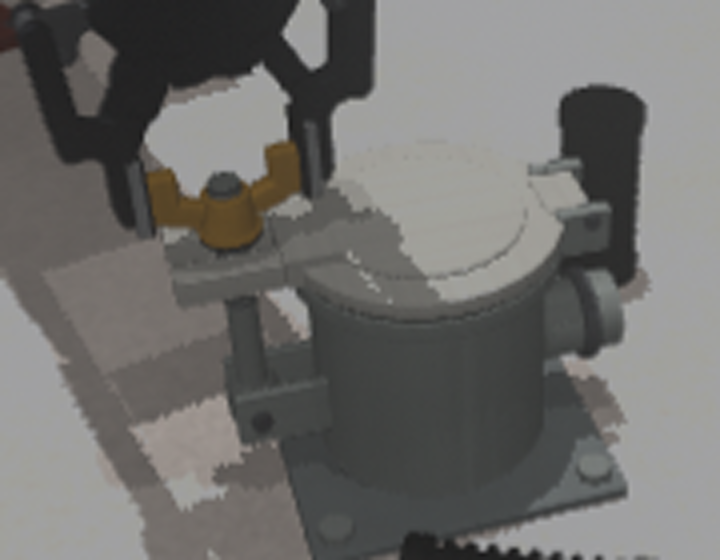

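Turned 355°, nut about 4 mm clear by estimate. Next I'll swing the bolt gently, with the nut gripped, on the arc about the pin and watch the force.

Emit:
{"op": "carry_out", "data": {
  "delta_rot": [
    [0,-0.11,0.99],
    [0,0,0]
  ],
  "xyz": [
    [0.001,-0.174,-0.019],
    [0,0,0]
  ],
  "fingers": [6,6]
}}

```text
clock: 15.8
eef_pos: [0.5611, -0.0486, 0.1455]
tool_rot: [0.698, 0.133, 0.694, -0.12]
force: [-0.2, 3.3, 4.5]
opening: 0.756
```

```bash
python3 -c "from h import *;st()"
```

```text
t 15.8 pos [ 0.5611 -0.0486  0.1455] yaw_y 69.42 x [ 0.009  0.017 -1.   ] j [-0.237  0.145  1.78   0.02   1.212 -1.456] F [-0.24  3.29  4.55] T [0.542 0.194 0.168] op 0.756
```

Emit:
{"op": "carry_out", "data": {
  "delta_rot": [
    [0,-0.11,0.99],
    [0,0,0]
  ],
  "xyz": [
    [0.001,-0.174,-0.019],
    [0,0,0]
  ],
  "fingers": [6,6]
}}

```text
clock: 16.0
eef_pos: [0.5603, -0.0503, 0.1454]
tool_rot: [0.7, 0.139, 0.692, -0.114]
force: [-1.5, 3.0, 5.3]
opening: 0.759
```

```bash
python3 -c "from h import *;st()"
```

```text
t 16.0 pos [ 0.5603 -0.0503  0.1454] yaw_y 69.43 x [ 0.017  0.033 -0.999] j [-0.251  0.139  1.787  0.038  1.207 -1.476] F [-1.48  2.97  5.31] T [0.56  0.101 0.16 ] op 0.759
```

Emit:
{"op": "carry_out", "data": {
  "delta_rot": [
    [0,-0.11,0.99],
    [0,-0.11,0.99]
  ],
  "xyz": [
    [0.001,-0.174,-0.019],
    [0.001,-0.174,-0.019]
  ],
  "fingers": [6,6]
}}

```text
clock: 16.2
eef_pos: [0.5588, -0.0531, 0.1452]
tool_rot: [0.703, 0.15, 0.688, -0.102]
force: [-0.6, 3.3, 5.1]
opening: 0.759
```

Emit:
{"op": "carry_out", "data": {
  "delta_rot": [
    [0,-0.11,0.99],
    [0,0,0]
  ],
  "xyz": [
    [0.001,-0.174,-0.019],
    [0,0,0]
  ],
  "fingers": [6,6]
}}

```text
clock: 16.4
eef_pos: [0.5578, -0.0552, 0.145]
tool_rot: [0.704, 0.156, 0.686, -0.096]
force: [-1.4, 3.1, 5.8]
opening: 0.755
```

```bash
python3 -c "from h import *;st()"
```

```text
t 16.4 pos [ 0.5578 -0.0552  0.145 ] yaw_y 69.42 x [ 0.041  0.079 -0.996] j [-0.292  0.123  1.808  0.094  1.196 -1.537] F [-1.4   3.14  5.79] T [0.625 0.177 0.197] op 0.755
```

Emit:
{"op": "carry_out", "data": {
  "delta_rot": [
    [0,-0.11,0.99],
    [0,0,0]
  ],
  "xyz": [
    [0.001,-0.174,-0.019],
    [0,0,0]
  ],
  "fingers": [6,6]
}}

```text
clock: 16.6
eef_pos: [0.557, -0.0567, 0.1448]
tool_rot: [0.706, 0.162, 0.684, -0.09]
force: [-0.1, 3.1, 5.1]
opening: 0.759
```

```bash
python3 -c "from h import *;st()"
```

```text
t 16.6 pos [ 0.557  -0.0567  0.1448] yaw_y 69.46 x [ 0.048  0.095 -0.994] j [-0.306  0.119  1.814  0.113  1.193 -1.558] F [-0.1   3.14  5.1 ] T [0.637 0.13  0.184] op 0.759
```

Emit:
{"op": "carry_out", "data": {
  "delta_rot": [
    [0,-0.11,0.99],
    [0,0,0]
  ],
  "xyz": [
    [0.001,-0.174,-0.019],
    [0,0,0]
  ],
  "fingers": [6,6]
}}

```text
clock: 16.8
eef_pos: [0.5562, -0.0582, 0.1446]
tool_rot: [0.707, 0.168, 0.682, -0.084]
force: [-1.4, 3.6, 4.8]
opening: 0.757
```

Emit:
{"op": "carry_out", "data": {
  "delta_rot": [
    [0,-0.11,0.99],
    [0,0,0]
  ],
  "xyz": [
    [0.001,-0.174,-0.019],
    [0,0,0]
  ],
  "fingers": [6,6]
}}

```text
clock: 17.0
eef_pos: [0.5554, -0.0598, 0.1444]
tool_rot: [0.708, 0.174, 0.68, -0.078]
force: [-2.2, 2.2, 5.4]
opening: 0.757
```

```bash
python3 -c "from h import *;st()"
```

```text
t 17.0 pos [ 0.5554 -0.0598  0.1444] yaw_y 69.49 x [ 0.064  0.125 -0.99 ] j [-0.333  0.111  1.827  0.151  1.189 -1.6  ] F [-2.22  2.19  5.43] T [0.633 0.095 0.191] op 0.757
```

Emit:
{"op": "carry_out", "data": {
  "delta_rot": [
    [0,-0.11,0.99],
    [0,0,0]
  ],
  "xyz": [
    [0.001,-0.174,-0.019],
    [0,0,0]
  ],
  "fingers": [6,6]
}}

```text
clock: 17.2
eef_pos: [0.5546, -0.0614, 0.1441]
tool_rot: [0.71, 0.179, 0.677, -0.072]
force: [-0.9, 3.3, 5.6]
opening: 0.761
```

```bash
python3 -c "from h import *;st()"
```

```text
t 17.2 pos [ 0.5546 -0.0614  0.1441] yaw_y 69.52 x [ 0.072  0.141 -0.987] j [-0.347  0.107  1.833  0.17   1.187 -1.622] F [-0.88  3.3   5.55] T [0.694 0.122 0.18 ] op 0.761
```

Emit:
{"op": "carry_out", "data": {
  "delta_rot": [
    [0,-0.11,0.99],
    [0,0,0]
  ],
  "xyz": [
    [0.001,-0.174,-0.019],
    [0,0,0]
  ],
  "fingers": [6,6]
}}

```text
clock: 17.4
eef_pos: [0.5538, -0.0629, 0.1438]
tool_rot: [0.711, 0.185, 0.675, -0.066]
force: [-1.2, 2.6, 5.7]
opening: 0.761
```

```bash
python3 -c "from h import *;st();snap('scene','s10')"
```

```text
t 17.4 pos [ 0.5538 -0.0629  0.1438] yaw_y 69.53 x [ 0.079  0.156 -0.985] j [-0.361  0.104  1.839  0.189  1.186 -1.643] F [-1.15  2.64  5.71] T [0.729 0.123 0.212] op 0.761
```

View pics/s10.png

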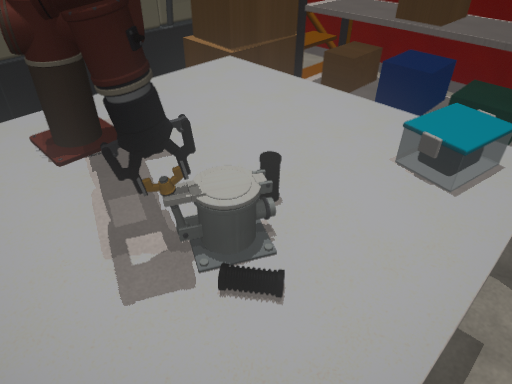

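Emit:
{"op": "carry_out", "data": {
  "delta_rot": [
    [0,-0.11,0.99],
    [0,0,0]
  ],
  "xyz": [
    [0.001,-0.174,-0.019],
    [0,0,0]
  ],
  "fingers": [6,6]
}}

```text
clock: 17.65
eef_pos: [0.553, -0.0645, 0.1435]
tool_rot: [0.712, 0.191, 0.673, -0.06]
force: [-1.6, 2.7, 5.7]
opening: 0.756
```

Emit:
{"op": "carry_out", "data": {
  "delta_rot": [
    [0,-0.11,0.99],
    [0,0,0]
  ],
  "xyz": [
    [0.001,-0.174,-0.019],
    [0,0,0]
  ],
  "fingers": [6,6]
}}

```text
clock: 17.85
eef_pos: [0.5522, -0.0661, 0.1431]
tool_rot: [0.713, 0.197, 0.671, -0.054]
force: [-1.9, 2.2, 5.7]
opening: 0.764
```

```bash
python3 -c "from h import *;st()"
```

```text
t 17.85 pos [ 0.5522 -0.0661  0.1431] yaw_y 69.58 x [ 0.095  0.187 -0.978] j [-0.389  0.099  1.85   0.227  1.184 -1.686] F [-1.89  2.18  5.68] T [0.71  0.104 0.199] op 0.764
```

Emit:
{"op": "carry_out", "data": {
  "delta_rot": [
    [0,-0.11,0.99],
    [0,0,0]
  ],
  "xyz": [
    [0.001,-0.174,-0.019],
    [0,0,0]
  ],
  "fingers": [6,6]
}}

```text
clock: 18.05
eef_pos: [0.5514, -0.0676, 0.1427]
tool_rot: [0.714, 0.202, 0.668, -0.048]
force: [-2.2, 2.9, 5.7]
opening: 0.76
```

```bash
python3 -c "from h import *;st()"
```

```text
t 18.05 pos [ 0.5514 -0.0676  0.1427] yaw_y 69.61 x [ 0.102  0.202 -0.974] j [-0.403  0.097  1.855  0.246  1.184 -1.708] F [-2.21  2.9   5.73] T [0.689 0.053 0.2  ] op 0.76
```

Emit:
{"op": "carry_out", "data": {
  "delta_rot": [
    [0,-0.11,0.99],
    [0,0,0]
  ],
  "xyz": [
    [0.001,-0.174,-0.019],
    [0,0,0]
  ],
  "fingers": [6,6]
}}

```text
clock: 18.25
eef_pos: [0.5506, -0.0692, 0.1423]
tool_rot: [0.715, 0.208, 0.666, -0.042]
force: [-1.8, 2.8, 4.3]
opening: 0.765
```

```bash
python3 -c "from h import *;st()"
```

```text
t 18.25 pos [ 0.5506 -0.0692  0.1423] yaw_y 69.64 x [ 0.11   0.217 -0.97 ] j [-0.417  0.096  1.861  0.265  1.184 -1.729] F [-1.77  2.82  4.32] T [0.716 0.11  0.211] op 0.765
```

Emit:
{"op": "carry_out", "data": {
  "delta_rot": [
    [0,-0.11,0.99],
    [0,0,0]
  ],
  "xyz": [
    [0.001,-0.174,-0.019],
    [0,0,0]
  ],
  "fingers": [6,6]
}}

```text
clock: 18.45
eef_pos: [0.5498, -0.0707, 0.1418]
tool_rot: [0.716, 0.214, 0.663, -0.036]
force: [-2.0, 2.6, 5.7]
opening: 0.761
```

```bash
python3 -c "from h import *;st()"
```

```text
t 18.45 pos [ 0.5498 -0.0707  0.1418] yaw_y 69.67 x [ 0.118  0.232 -0.966] j [-0.431  0.095  1.866  0.284  1.185 -1.751] F [-1.96  2.63  5.67] T [0.752 0.023 0.194] op 0.761
```

No wedging at 15°. I'll go on past the lug's edge.

Emit:
{"op": "carry_out", "data": {
  "delta_rot": [
    [0,-0.11,0.99],
    [0,-0.11,0.99]
  ],
  "xyz": [
    [0.001,-0.174,-0.019],
    [0.001,-0.174,-0.019]
  ],
  "fingers": [6,6]
}}

```text
clock: 18.65
eef_pos: [0.5485, -0.0734, 0.1409]
tool_rot: [0.718, 0.225, 0.658, -0.024]
force: [-0.7, 3.0, 4.7]
opening: 0.758
```

Emit:
{"op": "carry_out", "data": {
  "delta_rot": [
    [0,-0.11,0.99],
    [0,-0.11,0.99]
  ],
  "xyz": [
    [0.001,-0.174,-0.019],
    [0.001,-0.174,-0.019]
  ],
  "fingers": [6,6]
}}

```text
clock: 18.85
eef_pos: [0.5469, -0.0764, 0.1398]
tool_rot: [0.72, 0.237, 0.653, -0.012]
force: [-1.1, 3.0, 6.0]
opening: 0.757
```

```bash
python3 -c "from h import *;st()"
```

```text
t 18.85 pos [ 0.5469 -0.0764  0.1398] yaw_y 69.85 x [ 0.148  0.292 -0.945] j [-0.486  0.095  1.884  0.36   1.192 -1.838] F [-1.06  3.02  5.96] T [0.776 0.013 0.282] op 0.757
```

Emit:
{"op": "carry_out", "data": {
  "delta_rot": [
    [0,-0.11,0.99],
    [0,-0.11,0.99]
  ],
  "xyz": [
    [0.001,-0.174,-0.019],
    [0.001,-0.174,-0.019]
  ],
  "fingers": [6,6]
}}

```text
clock: 19.05
eef_pos: [0.5454, -0.0793, 0.1386]
tool_rot: [0.721, 0.248, 0.647, 0.0]
force: [-0.3, 2.9, 4.6]
opening: 0.757
```

Emit:
{"op": "carry_out", "data": {
  "delta_rot": [
    [0,-0.11,0.99],
    [0,-0.11,0.99]
  ],
  "xyz": [
    [0.001,-0.174,-0.019],
    [0.001,-0.174,-0.019]
  ],
  "fingers": [6,6]
}}

```text
clock: 19.25
eef_pos: [0.5439, -0.0823, 0.1372]
tool_rot: [0.722, 0.259, 0.641, 0.012]
force: [-0.9, 3.0, 5.1]
opening: 0.763
```

```bash
python3 -c "from h import *;st()"
```

```text
t 19.25 pos [ 0.5439 -0.0823  0.1372] yaw_y 70.02 x [ 0.177  0.349 -0.92 ] j [-0.54   0.103  1.899  0.432  1.204 -1.923] F [-0.95  3.04  5.1 ] T [ 0.746 -0.116  0.244] op 0.763
```

Emit:
{"op": "carry_out", "data": {
  "delta_rot": [
    [0,-0.11,0.99],
    [0,-0.11,0.99]
  ],
  "xyz": [
    [0.001,-0.174,-0.019],
    [0.001,-0.174,-0.019]
  ],
  "fingers": [6,6]
}}

```text
clock: 19.45
eef_pos: [0.5424, -0.0851, 0.1358]
tool_rot: [0.723, 0.27, 0.635, 0.024]
force: [-0.9, 2.7, 4.6]
opening: 0.761
```

Emit:
{"op": "carry_out", "data": {
  "delta_rot": [
    [0,-0.22,1.98],
    [0,-0.22,1.98],
    [0,-0.22,1.98],
    [0,0,0]
  ],
  "xyz": [
    [0.006,-0.348,-0.038],
    [0.006,-0.348,-0.038],
    [0.006,-0.348,-0.038],
    [0,0,0]
  ],
  "fingers": [6,6,6,6]
}}

```text
clock: 19.85
eef_pos: [0.5378, -0.0943, 0.1302]
tool_rot: [0.724, 0.303, 0.617, 0.059]
force: [-1.4, 2.2, 2.4]
opening: 0.76
```

```bash
python3 -c "from h import *;st()
snap('scene','s11');snap('wrist','w11')"
```

```text
t 19.85 pos [ 0.5378 -0.0943  0.1302] yaw_y 70.39 x [ 0.233  0.459 -0.857] j [-0.645  0.138  1.919  0.565  1.244 -2.085] F [-1.39  2.17  2.36] T [ 0.496 -0.095  0.297] op 0.76
```

View pics/s11.png

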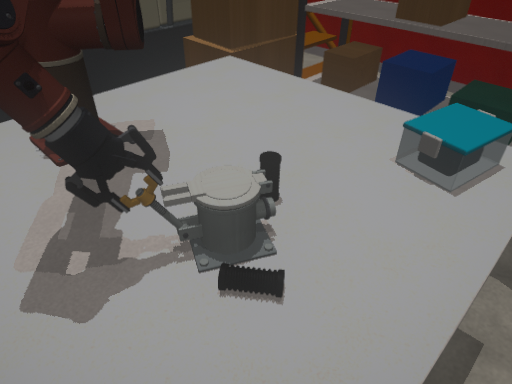

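View pics/w11.png

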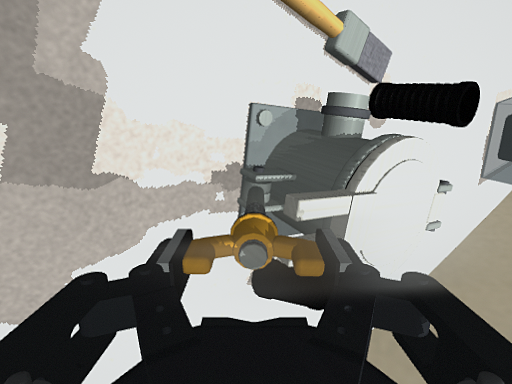

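The bolt is past the lug at about 31° with no wedging. I'll continue on the arc.

Emit:
{"op": "carry_out", "data": {
  "delta_rot": [
    [0,-0.22,1.98],
    [0,-0.22,1.98],
    [0,-0.22,1.98],
    [0,-0.22,1.98],
    [0,-0.22,1.98],
    [0,-0.22,1.98]
  ],
  "xyz": [
    [0.006,-0.348,-0.038],
    [0.006,-0.348,-0.038],
    [0.006,-0.348,-0.038],
    [0.006,-0.348,-0.038],
    [0.006,-0.348,-0.038],
    [0.006,-0.348,-0.038]
  ],
  "fingers": [6,6,6,6,6,6]
}}

```text
clock: 20.55
eef_pos: [0.5307, -0.1081, 0.1183]
tool_rot: [0.721, 0.365, 0.574, 0.131]
force: [-0.8, 2.4, 3.9]
opening: 0.758
```

```bash
python3 -c "from h import *;st()"
```

```text
t 20.55 pos [ 0.5307 -0.1081  0.1183] yaw_y 71.81 x [ 0.307  0.608 -0.732] j [-0.777  0.239  1.922  0.731  1.334 -2.301] F [-0.84  2.42  3.87] T [ 0.507 -0.157  0.179] op 0.758
```

Emit:
{"op": "carry_out", "data": {
  "delta_rot": [
    [0,-0.22,1.98],
    [0,-0.22,1.98],
    [0,-0.22,1.98],
    [0,-0.22,1.98]
  ],
  "xyz": [
    [0.006,-0.348,-0.038],
    [0.006,-0.348,-0.038],
    [0.006,-0.348,-0.038],
    [0.006,-0.348,-0.038]
  ],
  "fingers": [6,6,6,6]
}}

```text
clock: 20.95
eef_pos: [0.5264, -0.1167, 0.108]
tool_rot: [0.715, 0.405, 0.542, 0.178]
force: [-0.2, 2.7, 3.1]
opening: 0.76
```

```bash
python3 -c "from h import *;st()"
```

```text
t 20.95 pos [ 0.5264 -0.1167  0.108 ] yaw_y 73.18 x [ 0.35   0.693 -0.631] j [-0.851  0.334  1.907  0.818  1.406 -2.424] F [-0.16  2.71  3.06] T [ 0.487 -0.119  0.171] op 0.76
```

Emit:
{"op": "carry_out", "data": {
  "delta_rot": [
    [0,-0.22,1.98],
    [0,-0.22,1.98],
    [0,-0.22,1.98],
    [0,-0.22,1.98]
  ],
  "xyz": [
    [0.006,-0.348,-0.038],
    [0.006,-0.348,-0.038],
    [0.006,-0.348,-0.038],
    [0.006,-0.348,-0.038]
  ],
  "fingers": [6,6,6,6]
}}

```text
clock: 21.35
eef_pos: [0.5227, -0.1239, 0.0963]
tool_rot: [0.705, 0.443, 0.507, 0.224]
force: [1.1, 4.3, 1.4]
opening: 0.761
```

```bash
python3 -c "from h import *;st()"
```

```text
t 21.35 pos [ 0.5227 -0.1239  0.0963] yaw_y 75.3 x [ 0.386  0.765 -0.516] j [-0.911  0.448  1.878  0.89   1.485 -2.531] F [1.09 4.28 1.42] T [ 0.519 -0.26   0.228] op 0.761
```

Emit:
{"op": "carry_out", "data": {
  "delta_rot": [
    [0,-0.22,1.98],
    [0,-0.22,1.98],
    [0,-0.22,1.98],
    [0,0,0],
    [0,0,0]
  ],
  "xyz": [
    [0.006,-0.348,-0.038],
    [0.006,-0.348,-0.038],
    [0.006,-0.348,-0.038],
    [0,0,0],
    [0,0,0]
  ],
  "fingers": [6,6,6,6,6]
}}

```text
clock: 21.85
eef_pos: [0.5203, -0.1285, 0.0865]
tool_rot: [0.695, 0.469, 0.48, 0.256]
force: [1.0, 3.9, -1.3]
opening: 0.758
```

```bash
python3 -c "from h import *;st();snap('scene','s12')"
```

```text
t 21.85 pos [ 0.5203 -0.1285  0.0865] yaw_y 77.57 x [ 0.408  0.807 -0.427] j [-0.946  0.539  1.85   0.933  1.544 -2.598] F [ 0.97  3.85 -1.32] T [ 0.092 -0.134  0.19 ] op 0.758
```

View pics/s12.png

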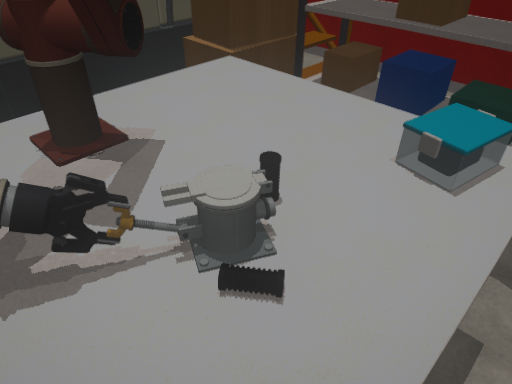

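The bolt is at about 65° and the nut is held at (125,222). I'll release it, back off along the tool, then turn the tool upright for the lid.

Emit:
{"op": "carry_out", "data": {
  "delta_rot": [
    [0,0,0],
    [0,0,0],
    [0,0,0],
    [0,0,0],
    [0,0,0]
  ],
  "xyz": [
    [0,0,0],
    [0,0,0],
    [0,0,0],
    [0,0,0],
    [0,0,0]
  ],
  "fingers": [7.0,7.5,8.0,8.54,8.54]
}}

```text
clock: 22.4
eef_pos: [0.5208, -0.1289, 0.0876]
tool_rot: [0.696, 0.469, 0.48, 0.256]
force: [0.2, 0.0, 0.5]
opening: 0.999
```

```bash
python3 -c "from h import *;st();snap('wrist','w13')"
```

```text
t 22.4 pos [ 0.5208 -0.1289  0.0876] yaw_y 77.81 x [ 0.408  0.807 -0.427] j [-0.946  0.537  1.849  0.933  1.544 -2.598] F [0.2  0.03 0.54] T [-0.317  0.131 -0.046] op 0.999
```

View pics/w13.png

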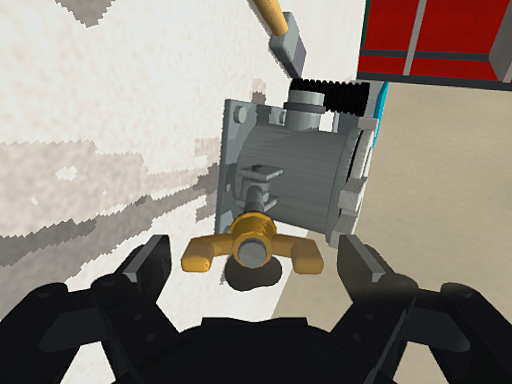

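Both jaws are clear of the wings, with tips at (183,250) and (322,250). I'll back off.

Emit:
{"op": "carry_out", "data": {
  "delta_rot": [
    [0,0,0],
    [0,0,0],
    [0,0,0],
    [0,0,0],
    [0,0.86,-7.95],
    [0,0.86,-7.95],
    [0,0.86,-7.95],
    [0,0.86,-7.95],
    [0,0.86,-7.95],
    [0,0.86,-7.95],
    [0,0.86,-7.95],
    [0,0.86,-7.95]
  ],
  "xyz": [
    [-2,0,0],
    [-2,0,0],
    [-2,0,0],
    [-2,0,0],
    [0,0,0],
    [0,0,0],
    [0,0,0],
    [0,0,0],
    [0,0,0],
    [0,0,0],
    [0,0,0],
    [0,0,0]
  ],
  "fingers": [8.54,8.54,8.54,8.54,8.54,8.54,8.54,8.54,8.54,8.54,8.54,8.54]
}}

```text
clock: 23.65
eef_pos: [0.4886, -0.1953, 0.124]
tool_rot: [0.699, 0.129, 0.692, -0.125]
force: [-0.9, 0.4, -0.1]
opening: 1.0
```

```bash
python3 -c "from h import *;s,R=st();print(R.round(3));snap('scene','s14')"
```

```text
t 23.65 pos [ 0.4886 -0.1953  0.124 ] yaw_y 69.27 x [ 0.01   0.003 -1.   ] j [-0.535  0.084  1.89   0.009  1.161 -1.747] F [-0.9   0.42 -0.14] T [ 0.021 -0.01   0.009] op 1.0
[[ 0.01   0.354  0.935]
 [ 0.003  0.935 -0.354]
 [-1.     0.007  0.008]]
```

View pics/s14.png

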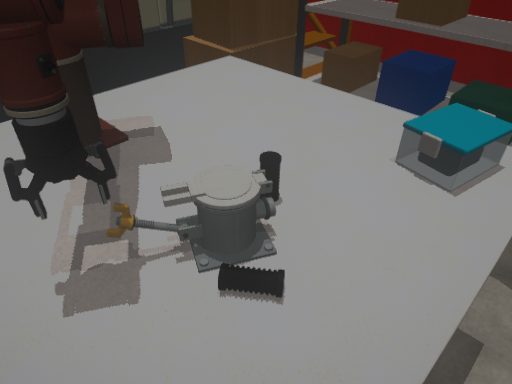

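Emit:
{"op": "carry_out", "data": {
  "delta_rot": [
    [7.98,0,0],
    [7.98,0,0],
    [7.98,0,0],
    [7.98,0,0],
    [7.98,0,0],
    [7.98,0,0],
    [7.98,0,0],
    [7.98,0,0],
    [7.98,0,0],
    [7.98,0,0],
    [7.98,0,0],
    [7.98,0,0]
  ],
  "xyz": [
    [-0.7,0,0],
    [-0.7,0,0],
    [-0.7,0,0],
    [-0.7,0,0],
    [-0.7,0,0],
    [-0.7,0,0],
    [-0.7,0,0],
    [-0.7,0,0],
    [-0.7,0,0],
    [-0.7,0,0],
    [-0.7,0,0],
    [-0.7,0,0]
  ],
  "fingers": [8.54,8.54,8.54,8.54,8.54,8.54,8.54,8.54,8.54,8.54,8.54,8.54]
}}

```text
clock: 24.9
eef_pos: [0.4867, -0.1952, 0.2063]
tool_rot: [0.368, 0.607, 0.373, -0.597]
force: [0.4, -0.2, 0.2]
opening: 0.998
```

Run:
```python
from h import *
s,R=st();print((R.T@(np.array([.5536,-.0632,.19])-s["eef_pos"])*100).round(2), Ro.from_matrix(R).as_matrix().round(3))
```

```text
t 24.9 pos [ 0.4867 -0.1952  0.2063] yaw_y -26.78 x [ 0.008  0.012 -1.   ] j [-0.541 -0.004  1.817  0.015  1.327 -0.078] F [ 0.36 -0.15  0.22] T [-0.01  -0.062 -0.013] op 0.998
[  1.85   0.02 -14.77] [[ 0.008  0.893 -0.45 ]
 [ 0.012 -0.451 -0.893]
 [-1.     0.002 -0.015]]
```

Emit:
{"op": "carry_out", "data": {
  "delta_rot": [
    [0,-0.8,0],
    [0,0,0],
    [0,0,0],
    [0,0,0],
    [0,0,0],
    [0,0,0]
  ],
  "xyz": [
    [0.5,0,-3],
    [0.5,0,-4],
    [0.5,0,-4],
    [0,0,-3.7],
    [0,0,0],
    [0,0,0]
  ],
  "fingers": [8.54,8.54,8.54,8.54,8.54,8.54]
}}

```text
clock: 25.5
eef_pos: [0.5525, -0.0628, 0.1911]
tool_rot: [0.374, 0.601, 0.372, -0.6]
force: [-0.4, -0.6, 0.5]
opening: 0.996
```

Run:
```python
from h import *
s,R=st();w=snap('wrist','w15');print(proj(w,[(.5536,-.0632,.134)]))
```

```text
t 25.5 pos [ 0.5525 -0.0628  0.1911] yaw_y -26.31 x [ 0.002 -0.001 -1.   ] j [-2.550e-01  8.700e-02  1.753e+00 -1.000e-03  1.300e+00  2.050e-01] F [-0.41 -0.62  0.5 ] T [-0.003 -0.02   0.03 ] op 0.996
[[255.53303334 205.01917343]]
```

View pics/w15.png

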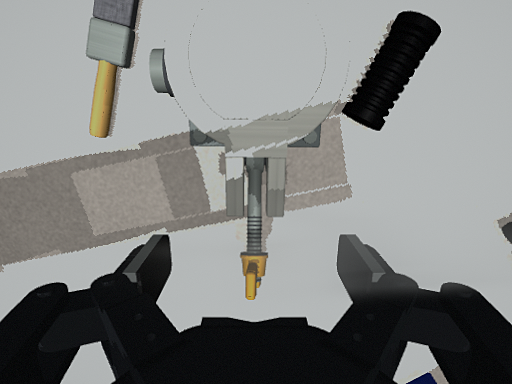

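The lug is centred between the jaws: prongs at columns 226–287, middle 256. I'll descend and grip its sides.

Emit:
{"op": "carry_out", "data": {
  "delta_rot": [
    [0,0,0],
    [0,0,0],
    [0,0,0],
    [0,0,0],
    [0,0,0],
    [0,0,0],
    [0,0,0],
    [0,0,0],
    [0,0,0],
    [0,0,0],
    [0,0,0],
    [0,0,0]
  ],
  "xyz": [
    [2,0,0],
    [2,0,0],
    [2,0,0],
    [2,0,0],
    [1.1,0,0],
    [0,0,0],
    [0,0,0],
    [0,0,0],
    [0,0,0],
    [0,0,0],
    [0,0,0],
    [0,0,0]
  ],
  "fingers": [8.54,8.54,8.54,8.54,8.54,7.5,6.5,5.5,4.5,4.0,4.0,4.0],
  "force": 45
}}

```text
clock: 26.75
eef_pos: [0.5537, -0.0628, 0.1013]
tool_rot: [0.374, 0.602, 0.371, -0.6]
force: [-2.2, -1.6, 7.2]
opening: 0.509
```

Run:
```python
from h import *
s,R=st();snap('wrist','w16');snap('scene','s16')
```

```text
t 26.75 pos [ 0.5537 -0.0628  0.1013] yaw_y -26.35 x [ 0.004 -0.002 -1.   ] j [-2.540e-01  1.870e-01  1.823e+00 -1.000e-03  1.127e+00  2.070e-01] F [-2.15 -1.64  7.17] T [-0.19   0.142 -0.168] op 0.509
```

View pics/w16.png

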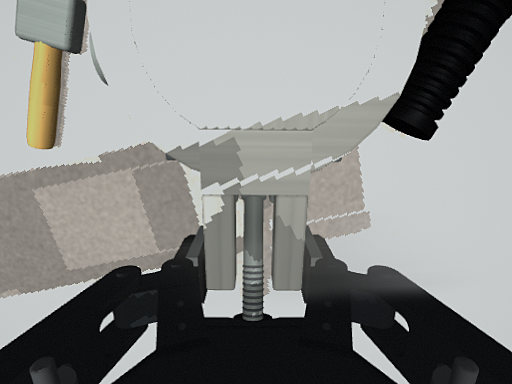

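View pics/s16.png

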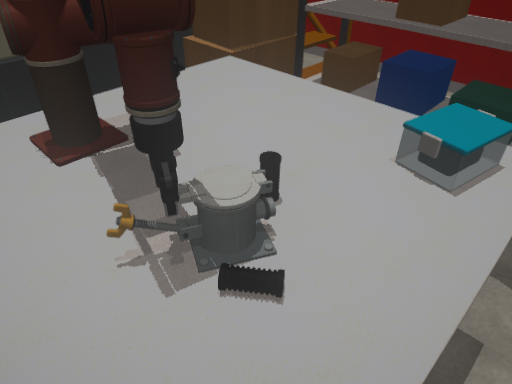

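Emit:
{"op": "carry_out", "data": {
  "delta_rot": [
    [0,0,0],
    [0,0,0],
    [0,0,0],
    [0,0,0]
  ],
  "xyz": [
    [-0.91,0,-0.02],
    [-0.91,0,-0.07],
    [-0.9,0,-0.12],
    [-0.9,0,-0.17]
  ],
  "fingers": [4,4,4,4]
}}

```text
clock: 27.25
eef_pos: [0.5551, -0.0598, 0.1358]
tool_rot: [0.375, 0.601, 0.371, -0.6]
force: [6.9, -4.3, -9.0]
opening: 0.51
```

Run:
```python
from h import *
s,R=st();snap('scene','s17')
```

```text
t 27.25 pos [ 0.5551 -0.0598  0.1358] yaw_y -26.35 x [ 0.004 -0.003 -1.   ] j [-0.247  0.147  1.797 -0.002  1.193  0.214] F [ 6.86 -4.3  -8.95] T [-0.943 -0.784 -0.201] op 0.51
```

View pics/s17.png

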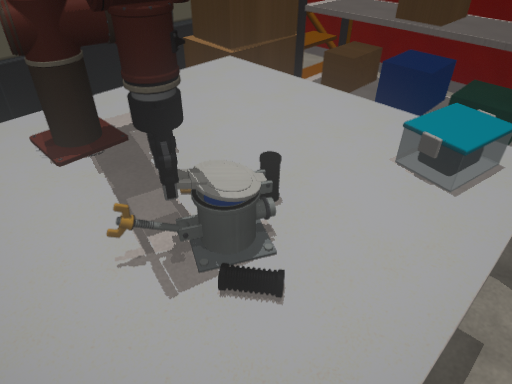

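The lid is rising; I'll continue.

Emit:
{"op": "carry_out", "data": {
  "delta_rot": [
    [0,0,0],
    [0,0,0],
    [0,0,0],
    [0,0,0],
    [0,0,0]
  ],
  "xyz": [
    [-0.89,0.03,-0.21],
    [-0.88,0.03,-0.26],
    [-0.86,0.03,-0.3],
    [-0.84,0,-0.35],
    [-0.82,0,-0.39]
  ],
  "fingers": [4,4,4,4,4]
}}

```text
clock: 27.8
eef_pos: [0.5616, -0.0469, 0.1781]
tool_rot: [-0.374, -0.601, -0.371, 0.601]
force: [4.1, -4.8, -6.4]
opening: 0.508
```

Run:
```python
from h import *
s,R=st()
```

```text
t 27.8 pos [ 0.5616 -0.0469  0.1781] yaw_y -26.37 x [ 0.001 -0.004 -1.   ] j [-0.221  0.117  1.746 -0.004  1.276  0.24 ] F [ 4.08 -4.76 -6.42] T [-1.202 -0.546 -0.101] op 0.508
```

Emit:
{"op": "carry_out", "data": {
  "delta_rot": [
    [0,0,0],
    [0,0,0],
    [0,0,0],
    [0,0,0]
  ],
  "xyz": [
    [-0.8,0,-0.44],
    [-0.78,0,-0.48],
    [-0.75,0,-0.52],
    [-0.72,0,-0.56]
  ],
  "fingers": [4,4,4,4]
}}

```text
clock: 28.2
eef_pos: [0.5704, -0.0295, 0.2087]
tool_rot: [-0.374, -0.6, -0.371, 0.601]
force: [3.7, -7.4, -6.2]
opening: 0.502
```

Run:
```python
from h import *
s,R=st();snap('scene','s18')
```

```text
t 28.2 pos [ 0.5704 -0.0295  0.2087] yaw_y -26.38 x [ 0.001 -0.005 -1.   ] j [-0.187  0.108  1.696 -0.005  1.335  0.275] F [ 3.69 -7.38 -6.16] T [-1.47  -0.25  -0.258] op 0.502
```

View pics/s18.png

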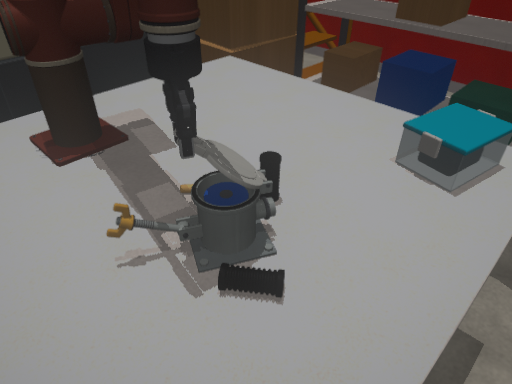

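Emit:
{"op": "carry_out", "data": {
  "delta_rot": [
    [0,0,0],
    [0,0,0],
    [0,0,0],
    [0,0,0],
    [0,0,0],
    [0,0,0],
    [0,0,0]
  ],
  "xyz": [
    [-0.69,0,-0.59],
    [-0.66,0,-0.63],
    [-0.63,0,-0.66],
    [-0.59,0,-0.69],
    [-0.56,0,-0.72],
    [0,0,0],
    [0,0,0]
  ],
  "fingers": [4,4,4,4,4,4,4]
}}

```text
clock: 28.95
eef_pos: [0.586, 0.001, 0.2411]
tool_rot: [0.375, 0.602, 0.371, -0.6]
force: [5.0, -2.9, 0.0]
opening: 0.507
```

Run:
```python
from h import *
s,R=st();snap('scene','s19');snap('wrist','w19')
```

```text
t 28.95 pos [0.586  0.001  0.2411] yaw_y -26.36 x [ 0.004 -0.003 -1.   ] j [-0.131  0.118  1.624 -0.003  1.395  0.329] F [ 5.   -2.92  0.01] T [-0.804 -0.354 -0.241] op 0.507
```

View pics/s19.png

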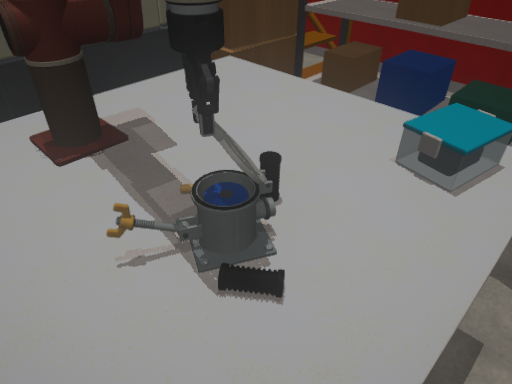

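View pics/w19.png

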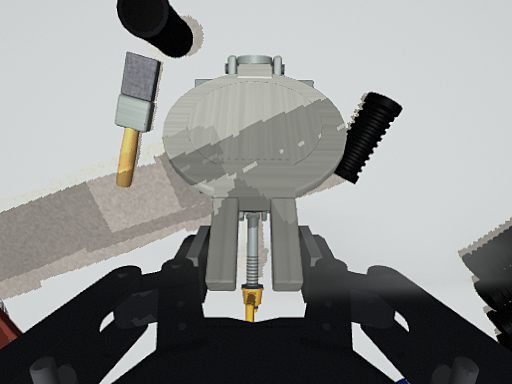

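From the TCP arc, the lid is at about 54°. I'll release and back straight up.

Emit:
{"op": "carry_out", "data": {
  "delta_rot": [
    [0,0,0],
    [0,0,0],
    [0,0,0],
    [0,0,0],
    [0,0,0],
    [0,0,0],
    [0,0,0]
  ],
  "xyz": [
    [0,0,0],
    [0,0,0],
    [0,0,0],
    [0,0,0],
    [0,0,0],
    [0,0,0],
    [0,0,0]
  ],
  "fingers": [5,5.8,6.6,7.5,8.2,8.54,8.54]
}}

```text
clock: 29.75
eef_pos: [0.5851, 0.0017, 0.2407]
tool_rot: [0.374, 0.601, 0.372, -0.6]
force: [-0.0, 0.0, 0.0]
opening: 0.998
```

Emit:
{"op": "carry_out", "data": {
  "delta_rot": [
    [0,0,0],
    [0,0,0],
    [0,0,0],
    [0,0,0],
    [0,0,0],
    [0,0,0],
    [0,0,0],
    [0,0,0],
    [0,0,0],
    [0,0,0]
  ],
  "xyz": [
    [-1,0,0.2],
    [-2,0,0.4],
    [-2,0,0.4],
    [-2,0,0.4],
    [-2,0,1],
    [0,0,2],
    [0,0,3],
    [0,0,3],
    [0,0,0],
    [0,0,0]
  ],
  "fingers": [8.54,8.54,8.54,8.54,8.54,8.54,8.54,8.54,8.54,8.54]
}}

```text
clock: 30.75
eef_pos: [0.5388, -0.0918, 0.3316]
tool_rot: [0.374, 0.602, 0.371, -0.6]
force: [-0.1, 0.5, 0.1]
opening: 0.996
```

Run:
```python
from h import *
s,R=st();a=snap('scene','s20');b=snap('top','t20')
big=lambda im,y0,y1,x0,x1,f:cv2.resize(im[y0:y1,x0:x1,::-1],None,fx=f,fy=f,interpolation=cv2.INTER_CUBIC)
cv2.imwrite('pics/s20c.png',big(a["image"],110,290,90,300,3.5))
```

```text
t 30.75 pos [ 0.5388 -0.0918  0.3316] yaw_y -26.44 x [ 0.003 -0.002 -1.   ] j [-0.313 -0.018  1.598 -0.     1.558  0.149] F [-0.08  0.47  0.06] T [ 0.03   0.019 -0.009] op 0.996
```

View pics/s20c.png

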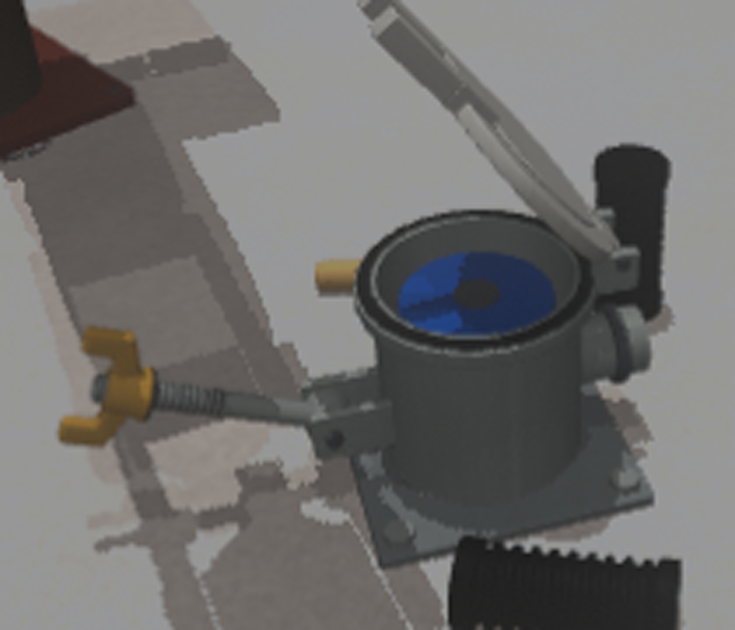

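View pics/t20.png

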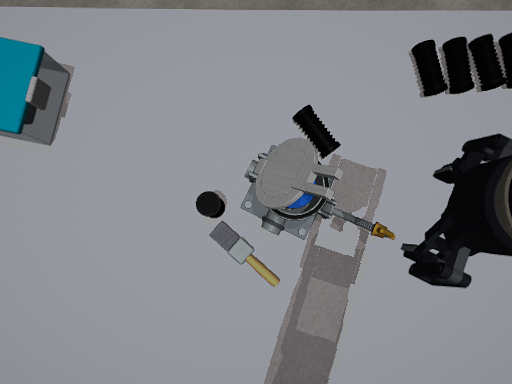

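Lid and bolt stay where I left them, and the sleeves and brush look unmoved. I'll check the angles by triangulation before handing in.

Run:
```python
from h import *
c=load('s20');t=load('t20')
im=t["image"][120:250,230:410,::-1];cv2.imwrite('pics/t20c.png',cv2.resize(im,None,fx=4.4,fy=4.4,interpolation=cv2.INTER_CUBIC))
P=np.array([.5617,-.0471,.045]);d=np.array([-.448,-.894,0])
H=P+np.array([0,0,.081])-d*.156
sc=(98.5/3.5-.36+90,387.5/3.5-.36+110)
for a in (60,65,70):
    q=P+.121*(np.sin(np.radians(a))*d+np.array([0,0,np.cos(np.radians(a))]));print(a,proj(c,q).round(1),proj(t,q).round(1))
print("seen",sc)
for a in (42,50,54,58):
    r=np.radians(a);q=H+.184*np.cos(r)*d+np.array([0,0,.184*np.sin(r)]);print(a,proj(c,q).round(1),proj(t,q).round(1))
print("lug end seen",(382/3.5+90,12/3.5+110))
```

```text
60 [[117.4 215.9]] [[387.4 233.2]]
65 [[115.6 220.7]] [[387.8 234.3]]
70 [[114.4 225.4]] [[387.8 235.3]]
seen (117.78285714285714, 220.3542857142857)
42 [[180.8 128.4]] [[346.4 194.9]]
50 [[191.6 116.1]] [[337.6 187.7]]
54 [[197.6 110.4]] [[332.3 183.7]]
58 [[204.1 105.1]] [[326.2 179.4]]
lug end seen (199.14285714285714, 113.42857142857143)
```

View pics/t20c.png

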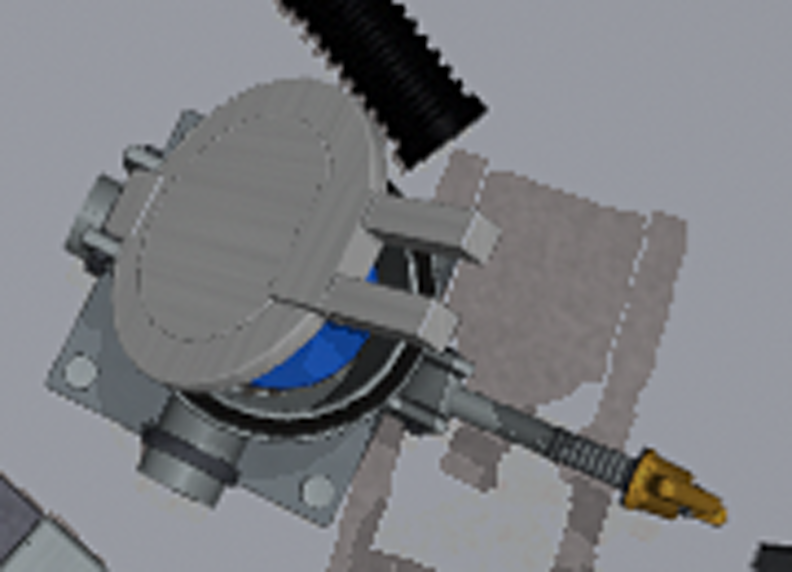

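Run:
```python
from cell import robot
print(robot.job_done())
```

```text
the job is handed in; nothing more can be done
None
```

The filter pot is open and the job is handed in at about 31 s of the 72 s allowed. No verdict was reported.

- **Wing nut:** I backed it off 355° in two grips. Turning torque fell from about 0.44 N m and levelled at about 0.15 N m near 115°. That puts the initial squeeze at roughly 1.6–2.1 mm and the clearance at about 4 mm, within the 5.2 mm limit. The clearance is inferred from torque and thread pitch, not measured directly. The turn was more than the suggested three quarters because the nut had been done up tight.
- **Swing bolt:** I swung it out with the nut gripped. Drag stayed at about 3 N throughout, so it never wedged.
- **Lid:** I gripped the lug by its sides, lifted it on the hinge arc and released it.

The last pictures put the bolt at about 65° and the lid at about 53°, with calibration off by 1–3 pixels. Both stayed put after release. The sleeves and brush look unmoved, and the gripper was clear of everything with force near 0 N.

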